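# Balance a sprung sole stand and park it in its fork

## Task

Lift the sole stand a few centimetres by its orange grip and, right above the spot where it stood, bring its leaning post upright and keep it balanced there, free of its stops and touching nothing, for at least four seconds. Then carry it, still balanced, to the green fork, bring the post in between the two prongs without banging them, set the base down flat on the bench and let go, so that the post stays standing between the prongs. Once you carry it away the post must never fall back to its stops; keep the base roughly level, do not wave the stand about, and leave the sole stacks, glue bottle and tub where they are.

Things in the scene. Friction and masses are not known exactly. Their poses are not given: they have to be found in the camera images.
- carrier: Sole stand, 0.44 kg without its post. Green base plate 270 x 120 x 12 mm (x -125 to +145, y +-60 mm), flat on the bench. Origin: underside of the plate, below the orange grip; x points along the plate to the post (at the start away from the robot within 0.25 rad), z up. Dark ballast block 50 x 90 mm, top 42 mm up, at x = -95 mm: with the post, the whole balances about at the grip.
- grip (a point): Point to take the orange upright grip block by, 70 mm above the underside of the base over the carrier's origin, axes as the carrier's. The block is 50 mm (x) by 26 mm (y), its top 90 mm above the underside; grip it from above with the fingers closing along y.
- hinge (a point): Middle of the post's hinge, at (135, 0, 40) mm from the carrier's origin, axes as the carrier's. The hinge axis is the carrier's x direction; the post rises from here.
- post (a joint): Lean of the post relative to the base, rad: 0 = square to the base; positive = top turned about the carrier's +x, towards its -y. Stops at -0.30 and +0.30; starts at rest on the + stop. A torsion spring (0.29 N m/rad, damping 0.021 N m s/rad) pulls to 0 but is weaker than the weight (see sole): the post slowly falls either way unless the base keeps tilting against it.
- neck (a point): Middle of the yellow band on the aluminium post (20 mm diameter), 140 mm above the hinge along the post, axes as the post's: z along the post upward, x and y parallel to the carrier's when joint post is 0.
- sole (a point): Underside of the shoe sole fixed across the post's top, 212 mm above the hinge, axes as the post's. Sole 240 mm (y) x 78 mm (x) x 18 mm. Post with sole: 0.20 kg within 6 %, centre of mass 191 mm above the hinge on the post's axis, inertia about the hinge 0.0085 kg m2, weight moment 0.374 N m per rad of lean; with the spring it falls away with an e-fold time of about 0.5 s.
- fork: Green parking fork, fixed to the bench. Origin on the bench below the middle of the gap; x points from the open mouth inward (away from the robot within 0.25 rad), z up. Two level prongs along x at y = +-30 mm, 12 mm thick, 48 mm clear between them, heights 167 to 193 mm, from x = -50 to +96 mm, where a cross bar closes the gap. The stand behind has a foot plate from x = 85 mm, 160 mm wide.
- fork_mid (a point): Middle of the gap between the prongs, 180 mm above the bench over the fork's origin, axes as the fork's; here the yellow band belongs once the base stands on the bench (anywhere from x = -35 to +50 mm along the prongs will do). The base, same heading, then lies under the prongs with its origin at x = -135 mm in the fork's frame.
- fork_mouth (a point): Entrance of the fork, 90 mm before fork_mid: the yellow tips of the prongs flare outward to 100 mm clear here.
- stack_a: Stack of four shoe soles, 240 x 78 x 64 mm, bystander
- stack_b: Stack of five shoe soles, 240 x 78 x 80 mm, bystander
- stack_c: Stack of three shoe soles, 240 x 78 x 48 mm, bystander
- glue_bottle: Blue closed bottle, 72 mm wide, 170 mm tall, bystander
- glue_tub: Open blue tub, 100 mm wide, 100 mm tall, bystander

How it is judged:
By the outcome, as a careful person would: the job done as asked, in the order asked, and still so for the second after the job is handed in, with the robot touching nothing.
It also fails if it takes over 72 s, if anything falls off the work surface, if the arm or the gripper's body presses on something with over 40 N, if the wrist force passes 120 N, or if a joint passes its speed limit or range.

## Robot

A 6-joint arm with a two-finger parallel gripper is mounted at the origin on the work surface. World frame = base frame: x ahead of the robot, y to its left, z up, the work surface at z = 0. Lengths are in m, angles in degrees, forces in N, time in s.
With the tool pointing down it reaches from about 0.4 to 0.825 m from the base axis. Payload 7 kg.
Tool frame: the origin (TCP) lies at the centre of the arm's flange, where the gripper is bolted on; the fingertips stand 178 mm ahead of it and the grasp point (between the pads) lies 159 mm ahead of it; z points along the fingers, y is the line along which they close (so a half turn about z gives the same grasp; the last joint's range is limited). The gripper opens to 88 mm and grips with 3 to 60 N. Pads are 19 mm wide; open, the fingers measure 130 mm over their backs; the gripper's body (78 mm by 193 mm) begins 47 mm behind the grasp point.
Start: joints at [80.793, 20.546, 0.682, 0, -70.136, -16.507], TCP at [0.293, 0.608, 0.405] pointing down, gripper open.
Joint ranges: [-176.03, 176.03], [-82.01, 121.73], [-58.28, 71.71], [-173.87, 95.51], [-174.79, -0.11], [-173.66, 173.66]. Speed limits (degrees/s): [136.94, 136.94, 172.46, 180, 180, 180].

## Interface

Orientations are given as [roll, pitch, yaw] about the fixed x, y, z axes, in that order (R = Rz(yaw) Ry(pitch) Rx(roll)).
In Python, from plant import telemetry, snapshot, workorder, nets gives the robot as it stands.
- The arm moves only by the shell command python3 -m creep 'ROWS'. ROWS is JSON, a list that holds one entry, the list of rows, each a list of 5 numbers: the shift along the tool's x, y, z normalised to -1 to 1, where 1 is 0.2 m, then the turn about the tool's z normalised to -1 to 1, where 1 is pi/2 rad, then the opening, from 0 (shut) to 1 (fully open). In form: [[[x, y, z, spin, hand], ...]]. A call has 1 to 8 rows; each row shifts and turns the commanded pose from where the row before left it, along the tool's axes as they then stand; what a row does not reach is not made up. A row lasts 1/12 s, in which the tool goes at most 41.7 mm and 7.16 degrees, less where a joint would pass 70% of its speed; a pose out of reach is approached as far as the arm can. A call with a number of a shift or a turn outside -1 to 1 is refused whole. A call with a gripper value outside its range is refused whole. The fingers move at their own pace and stop on an object; the grip force is fixed at half the most. Time passes only in rows, so rows that do not move let the fingers close. It gives the time, the measured TCP pose, the force, the opening and the grip force at its end, in the units of the state.
- telemetry.get_obs(): the state, without advancing time (a new reading comes with each control period).
- snapshot(name): name is "scene" or "top"; returns a dict with "frame" (480x640x3 uint8, red, green, blue), "fx", "fy", "cx", "cy" (pixels), "k1" (the pictures are not rectified: a ray, as slopes to the right and down, at radius r is drawn at 1 + k1 r^2 times it, then the intrinsics apply), "rvec" (rotation vector, rad) and "tvec" (3), from world to camera coordinates, as OpenCV has them. Camera axes: x right, y down, z forward; pixel columns grow to the right and rows downward; lengths in m; the calibration is good to about 2 mm. A picture is of the moment at which its call begins. There is no depth.
- workorder.close_job(): hands the job in; it is judged then, once.
Trained networks look in a picture, given as the dict that the camera call returned (one of the last four; its "shot" number tells which), for a name from the list of things; names that differ only in an ending like _2 or _b are one class to them, and where a whole thing is asked for, a point or a joint stands for the part that bears it (a point fixed in the world has none). Each returns a list of dicts, best first, with "confidence" (0 to 1); they miss things now and then, are a little off and sometimes report something else, mostly with a low value. They report only what shows in the picture. A call takes as long as a camera call.
- nets.find_in(picture, query): "uv" ([column, row] in pixels, amid what is visible of it).
- nets.masks_of(picture, query): "region" (480x640 bool, what is visible of it) and "uv" ([column, row] in pixels, amid what is visible of it).
- nets.landmark_of(picture, query): "uv" ([column, row] in pixels: a listed point, or the origin of a listed thing).
The state is a dict: "clock": time; "joint_pos": joint angles; "qvel": joint speeds; "tau": joint torques, N m; "tool_pos": TCP position; "orientation": TCP orientation; "force": force on the tool from outside, world axes, zero at the start; "moment": the same for the moment, N m; "opening": finger opening in m; "gripper_force": force on a finger pad.
Only numpy, scipy, OpenCV 4.12 (cv2) and the standard library are available. Lean on these libraries where they do the work, as an engineer would, in place of code of your own. Each camera call takes 0.05 s, during which the arm holds its last target. There are 200 camera calls.

## Working session

There is one attempt and no reset: what is moved stays moved. The work goes in short steps, Python scripts to look and compute and a shell command to move; the robot and the scene stay as the last step left them, time stands still between calls to the robot, and variables do not carry over. Pictures are saved under pics/ and viewed, at most 10 in all, crops included, and the job is handed in when it is done.

```bash
ls -a; mkdir -p pics; cat > h.py <<'E'
import numpy as np,cv2,sys
sys.path.insert(0,'.')
from plant import telemetry,snapshot,workorder,nets
def cam(s):
    R=cv2.Rodrigues(np.array(s['rvec'],float))[0];t=np.array(s['tvec'],float).ravel();return R,t
def ray(s,uv):
    R,t=cam(s);d=np.array([(uv[0]-s['cx'])/s['fx'],(uv[1]-s['cy'])/s['fy']]);u=d.copy()
    for _ in range(20):u=d/(1+s['k1']*(u@u))
    return -R.T@t,R.T@np.array([u[0],u[1],1.])
def atz(s,uv,z):
    o,d=ray(s,uv);return o+d*(z-o[2])/d[2]
def proj(s,P):
    R,t=cam(s);P=np.atleast_2d(P)@R.T+t;u=P[:,:2]/P[:,2:];u=u*(1+s['k1']*(u**2).sum(1,keepdims=True))
    return u*[s['fx'],s['fy']]+[s['cx'],s['cy']]
def tri(a,b):
    A=0;B=0
    for o,d in(a,b):
        d=d/np.linalg.norm(d);M=np.eye(3)-np.outer(d,d);A=A+M;B=B+M@o
    return np.linalg.solve(A,B)
E
python3 - <<'E'
from h import *
np.set_printoptions(precision=4,suppress=True)
print(telemetry.get_obs())
S={n:snapshot(n) for n in('scene','top')}
for n,s in S.items():
    cv2.imwrite(f'pics/{n}0.png',s['frame'][...,::-1]);print(n,s['fx'],s['k1'],ray(s,(320,240)))
Z=dict(carrier=0,grip=.07,hinge=.04,neck=None,sole=None,fork=0,fork_mid=.18,fork_mouth=.18,stack_a=0,glue_bottle=0,glue_tub=0)
for q,z in Z.items():
    r={}
    for n,s in S.items():
        r[n]=nets.landmark_of(s,q)[:3]
        print(q,n,[(np.round(k['uv'],1),round(k['confidence'],2),atz(s,k['uv'],z)[:2] if z is not None else '') for k in r[n]])
    if r['scene'] and r['top']:print('   tri',tri(ray(S['scene'],r['scene'][0]['uv']),ray(S['top'],r['top'][0]['uv'])))
E
```

```text
.
..
pics
{'clock': 0.0, 'joint_pos': array([ 80.7929,  20.5882,   0.6337,  -0.0209, -70.1353, -16.5055]), 'qvel': array([-0.0041, -0.0799,  0.0339,  0.0099, -0.1254,  0.0677]), 'tau': array([ -0.001 , -58.2723,  29.306 ,   6.9971,   0.0069,  -0.0002]), 'tool_pos': array([0.2928, 0.608 , 0.4038]), 'orientation': array([179.9084,  -0.0067, -25.7198]), 'force': array([-0.4299, -0.656 ,  0.4906]), 'moment': array([0.0097, 0.0235, 0.0465]), 'gripper_force': 0.0, 'opening': 0.08775234334147096}
scene 586.4492554265646 -0.16177401618841705 (array([1.6962, 1.0215, 1.2222]), array([-0.6306, -0.5214, -0.5753]))
top 464.76047687152607 -0.0920375832055472 (array([0.3343, 0.003 , 1.5322]), array([ 0.1223, -0.0034, -0.9925]))
carrier scene [(array([350.5, 297. ]), 0.72, array([0.5339, 0.1906]))]
carrier top [(array([265.8, 240.6]), 0.74, array([0.5259, 0.1778]))]
   tri [ 0.5256  0.1813 -0.0105]
grip scene [(array([348.8, 280.4]), 0.93, array([0.5413, 0.1857]))]
grip top [(array([264.4, 235.5]), 0.61, array([0.5336, 0.1741]))]
   tri [0.5334 0.1771 0.0607]
hinge scene [(array([324.9, 311.1]), 0.5
[... 922 characters left out ...]
0.4082, -0.4933])), (array([468.4, 305.7]), 0.63, array([0.3235, 0.5009]))]
stack_a top [(array([165.8, 252.3]), 0.98, array([0.4953, 0.5132])), (array([471.1, 275.1]), 0.91, array([ 0.3921, -0.5025])), (array([171.6, 303.8]), 0.8, array([0.3243, 0.492 ]))]
   tri [0.4952 0.5062 0.0144]
glue_bottle scene [(array([398., 357.]), 0.68, array([0.6525, 0.4536]))]
glue_bottle top [(array([186.2, 210. ]), 0.85, array([0.6368, 0.4458])), (array([165.8, 250. ]), 0.57, array([0.503 , 0.5133]))]
   tri [ 0.6402  0.4485 -0.0133]
glue_tub scene [(array([207.5, 224.1]), 0.8, array([ 0.5571, -0.4734]))]
glue_tub top [(array([459.9, 226.1]), 0.82, array([ 0.5579, -0.4749]))]
   tri [ 0.5574 -0.4742  0.0001]
```

View pics/scene0.png

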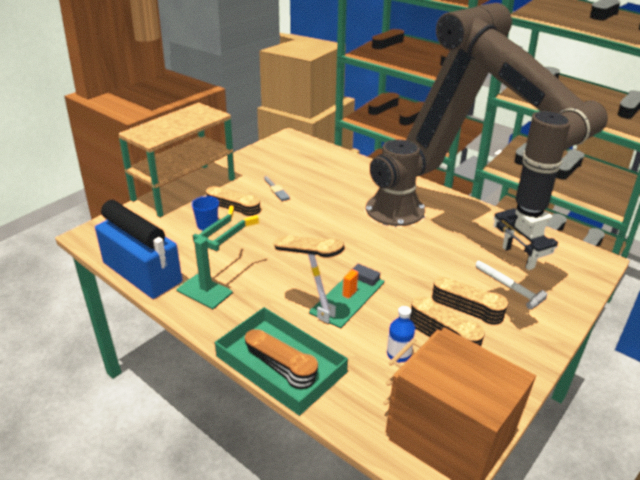

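View pics/top0.png

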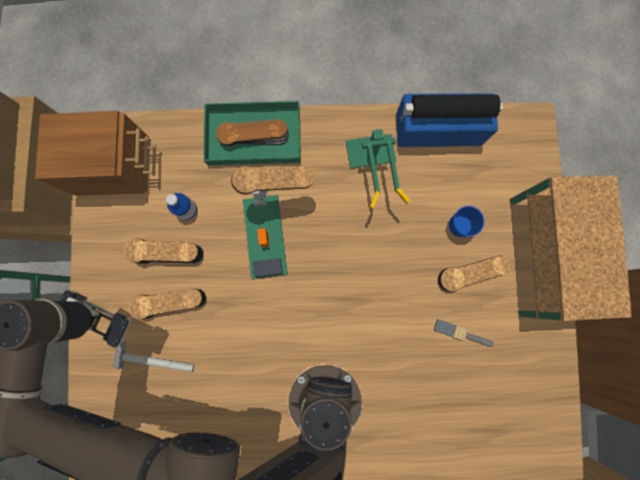

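```bash
python3 - <<'E'
from h import *
a=cv2.imread('pics/scene0.png');b=cv2.imread('pics/top0.png')
r=lambda i,x,y,w,h:cv2.resize(i[y:y+h,x:x+w],(400,300),interpolation=cv2.INTER_CUBIC)
cv2.imwrite('pics/c0.png',np.vstack([np.hstack([r(a,270,220,120,90+0),r(b,220,150,120,90)]),np.hstack([r(a,170,195,108,81+25),r(b,330,115,120,90)])]))
h=cv2.cvtColor(a,cv2.COLOR_BGR2HSV);hb=cv2.cvtColor(b,cv2.COLOR_BGR2HSV)
for n,H,win in(('scene',h,(290,250,345,300)),('top',hb,(240,165,320,210)),('topfork',hb,(350,180,420,215)),('scfork',h,(215,195,270,235))):
    x0,y0,x1,y1=win;m=(H[y0:y1,x0:x1,0]>=22)&(H[y0:y1,x0:x1,0]<35)&(H[y0:y1,x0:x1,1]>170)
    n_,l,st,c=cv2.connectedComponentsWithStats(m.astype(np.uint8));print(n,[(st[i,4],np.round(c[i]+[x0,y0],1)) for i in range(1,n_) if st[i,4]>3])
E
```

```text
scene [(np.int32(43), array([315.4, 271. ]))]
top []
topfork [(np.int32(69), array([402.8, 195.4])), (np.int32(49), array([374. , 199.9]))]
scfork [(np.int32(29), array([230.6, 209.6])), (np.int32(92), array([251.1, 219.7]))]
```

View pics/c0.png

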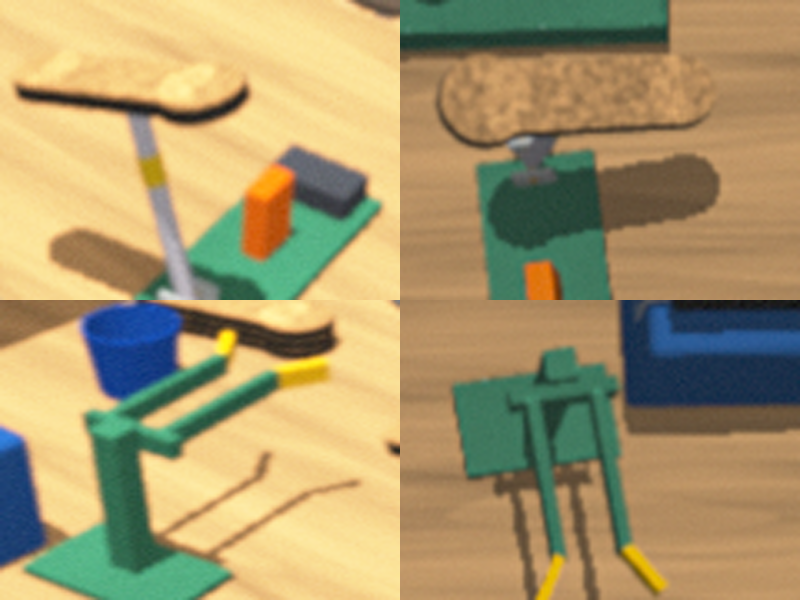

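```bash
cat > fit.py <<'E'
from h import *
from scipy.optimize import minimize
K=4
def hsvmask(s,lo,hi,smin,vmin=30):
    H=cv2.cvtColor(cv2.resize(s['frame'],None,fx=K,fy=K,interpolation=cv2.INTER_LINEAR),cv2.COLOR_RGB2HSV)
    return ((H[...,0]>=lo)&(H[...,0]<=hi)&(H[...,1]>smin)&(H[...,2]>vmin)).astype(np.float32)
def box(x0,x1,y0,y1,z0,z1):return np.array([[x,y,z] for x in(x0,x1) for y in(y0,y1) for z in(z0,z1)])/1e3
def sil(s,boxes,p):
    m=np.zeros((480*K,640*K),np.uint8);c,n=np.cos(p[2]),np.sin(p[2]);R=np.array([[c,-n,0],[n,c,0],[0,0,1]])
    for b in boxes:
        u=(proj(s,b@R.T+[p[0],p[1],0])+.5)*K-.5
        cv2.fillConvexPoly(m,cv2.convexHull((u*16).astype(np.int32)),1,shift=4)
    return m
def score(s,mask,boxes,p):
    m=sil(s,boxes,p);r=cv2.dilate(m,np.ones((25,25)))-m
    return mask[m>0].mean()-mask[r>0].mean()
def fit(terms,p0):
    f=lambda q:-sum(w*score(s,m,b,[q[0]/100,q[1]/100,q[2]/10]) for s,m,b,w in terms)
    q0=np.array([p0[0]*100,p0[1]*100,p0[2]*10]);best=None
    for st in(1.,.4,.15):
        r=minimize(f,q0,method='Nelder-Mead',options=dict(initial_simplex=np.vstack([q0]+[q0+st*e for e in np.eye(3)]),xatol=.01,fatol=1e-4));q0=r.x
    return [q0[0]/100,q0[1]/100,q0[2]/10],r.fun
E
cat > see.py <<'E'
from fit import *
S=[snapshot('scene'),snapshot('top')]
G=[hsvmask(s,60,90,70) for s in S];O=[hsvmask(s,3,13,180,90) for s in S];Y=[hsvmask(s,22,34,170) for s in S]
pr=[box(-50,60,24,36,167,193),box(-50,60,-36,-24,167,193)]
fk=[box(-50,96,24,36,167,193),box(-50,96,-36,-24,167,193)]
pl=[box(-125,145,-60,60,0,12)];gr=[box(-25,25,-13,13,12,90)]
for g in(0,1):print('fork',g,fit([(S[g],G[g],fk,1)],(.69,-.2,.2)))
print('fork',fit([(S[i],G[i],fk,1) for i in(0,1)],(.69,-.2,.2)))
print('plate',fit([(S[1],G[1],pl,1)],(.53,.178,.13)),fit([(S[0],G[0],pl,1)],(.53,.178,.13)))
print('both',fit([(S[i],G[i],pl,1) for i in(0,1)]+[(S[i],O[i],gr,1) for i in(0,1)],(.53,.178,.13)))
E
python3 see.py
```

```text
fork 0 ([np.float64(0.7058744855147157), np.float64(-0.19337752946625358), np.float64(0.11229196391412125)], np.float64(-0.6160408854484558))
fork 1 ([np.float64(0.7021143188731369), np.float64(-0.19857033783010272), np.float64(0.09544120431929455)], np.float64(-0.42635804414749146))
fork ([np.float64(0.702672980238136), np.float64(-0.197773753986172), np.float64(0.10030377913864252)], np.float64(-1.0161864757537842))
plate ([np.float64(0.530775139904282), np.float64(0.18105983563792818), np.float64(0.11933782924681272)], np.float64(-0.6731042265892029)) ([np.float64(0.5301137355920521), np.float64(0.18275646321082634), np.float64(0.10122036080186061)], np.float64(-0.5106216669082642))
both ([np.float64(0.5281823557572892), np.float64(0.1809957501061448), np.float64(0.12447491959523509)], np.float64(-2.000009775161743))
```

```bash
python3 -m creep '[[[0,0,0,-0.0727,1],[0,0,0,-0.0727,1],[0,0,0,-0.0727,1],[0,0,0,-0.0727,1],[0,0,0,-0.0727,1],[0.065,0.08,0,0,1],[0.065,0.16,0,0,1],[0.065,0.16,0,0,1]]]'
python3 -m creep '[[[0.065,0.16,0,0,1],[0.065,0.16,0,0,1],[0.065,0.16,0,0,1],[0.065,0.16,0,0,1],[0.065,0.16,0,0,1],[0.065,0.16,0,0,1],[0.065,0.16,0,0,1],[0.065,0.16,0,0,1]]]'
python3 - <<'E'
from h import *
o=telemetry.get_obs();print(o['clock'],o['tool_pos'],o['orientation'],o['joint_pos'],o['force'],o['moment'])
import fit as F
S=[snapshot('scene'),snapshot('top')]
def yc(s,win):
    H=cv2.cvtColor(s['frame'],cv2.COLOR_RGB2HSV);x0,y0,x1,y1=win;m=(H[y0:y1,x0:x1,0]>=22)&(H[y0:y1,x0:x1,0]<35)&(H[y0:y1,x0:x1,1]>170)
    n,l,st,c=cv2.connectedComponentsWithStats(m.astype(np.uint8));return [c[i]+[x0,y0] for i in range(1,n) if st[i,4]>20]
a=yc(S[0],(215,195,270,235));b=yc(S[1],(350,180,420,215))
a.sort(key=lambda c:-c[0]);b.sort(key=lambda c:c[0]);print(a,b)
if len(a)==2==len(b):
    P=[tri(ray(S[0],u),ray(S[1],v)) for u,v in zip(a,b)];print(P);d=P[0]-P[1];print('yaw',np.arctan2(-d[0],d[1]),np.mean(P,0),np.hypot(*d[:2]))
E
```

```text
clock: 1.97
tool_pos: [0.3414, 0.5333, 0.404]
orientation: [180.0, 0.0, 7.1]
force: [0.6, -0.0, -0.0]
opening: 0.0876
gripper_force: 0.0
clock: 2.63
tool_pos: [0.4762, 0.2905, 0.405]
orientation: [-180.0, -0.0, 7.0]
force: [1.1, 0.1, 0.5]
opening: 0.0878
gripper_force: 0.0
2.6333 [0.47623702 0.29045154 0.40500455] [-1.79977237e+02 -2.90049028e-02  7.01591353e+00] [ 5.14909851e+01  9.52353249e+00 -1.42890487e+01  4.45860043e-03
 -6.61507743e+01  4.55231328e+01] [1.07515535 0.09230127 0.49596793] [-0.00541555 -0.05180785  0.01235254]
[array([251.        , 219.83333333]), array([230.56666667, 209.53333333])] [array([374.25      , 199.57142857]), array([402.71232877, 195.06849315])]
[array([ 0.61661457, -0.16478506,  0.18158463]), array([ 0.62683548, -0.24940386,  0.19078036])]
yaw 0.12020547610375418 [ 0.62172502 -0.20709446  0.1861825 ] 0.08523384473125092
```

```bash
python3 -m creep '[[[0.049,0.15,0,0,1],[0.049,0.15,0,0,1],[0.049,0.14,0,0,1],[0.049,0.135,0.05,0,1],[0,0,0.1,0,1],[0,0,0.1,0,1],[0,0,0.1,0,1],[0,0,0.08,0,1]]]'
python3 - <<'E'
from fit import *
o=telemetry.get_obs();print(o['clock'],o['tool_pos'],o['orientation'])
S=[snapshot('scene'),snapshot('top')]
G=[hsvmask(s,60,90,70) for s in S];O=[hsvmask(s,3,13,180,90) for s in S]
cv2.imwrite('pics/a1.png',np.hstack([cv2.resize(S[0]['frame'][150:390,240:560,::-1],(400,300)),cv2.resize(S[1]['frame'][120:360,160:480,::-1],(400,300))]))
E
```

```text
clock: 3.4
tool_pos: [0.5285, 0.1825, 0.3174]
orientation: [180.0, 0.0, 7.0]
force: [-0.1, -0.3, 0.3]
opening: 0.0874
gripper_force: 0.0
3.4 [0.52848933 0.18246396 0.31738114] [1.79996445e+02 3.17565321e-02 6.96419896e+00]
```

View pics/a1.png

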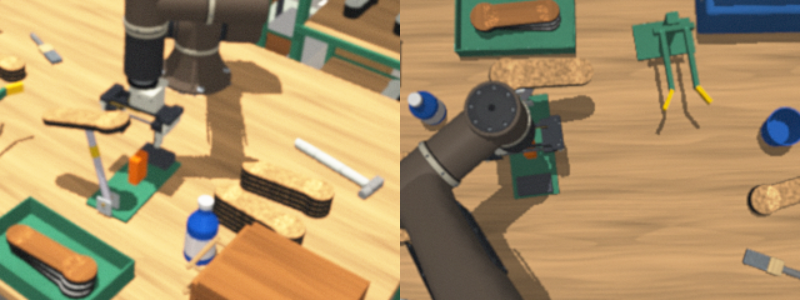

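```bash
python3 -m creep '[[[0,0.008,0.12,0,1],[0,0,0.12,0,1],[0,0,0.1,0,1],[0,0,0.07,0,1],[0,0,0.03,0,1],[0,0,0,0,0],[0,0,0,0,0],[0,0,0,0,0]]]'
python3 -m creep '[[[0,0,0,0,0],[0,0,0,0,0],[0,0,0,0,0]]]'
python3 - <<'E'
from h import *
for i in range(3):
    o=telemetry.get_obs();print(o['clock'],o['tool_pos'],o['orientation'],o['force'],o['moment'],o['opening'])
    s=snapshot('scene')
    H=cv2.cvtColor(s['frame'],cv2.COLOR_RGB2HSV);m=((H[...,0]>=20)&(H[...,0]<36)&(H[...,1]>160)).astype(np.uint8)
    n,l,st,c=cv2.connectedComponentsWithStats(m);print([(st[i,4],c[i].round(2)) for i in range(1,n) if st[i,4]>15])
r=nets.masks_of(s,'post');print([(x['confidence'],x['uv'],x['region'].sum()) for x in r[:2]])
if r:
    cv2.imwrite('pics/m.png',cv2.resize((s['frame'][...,::-1]*(0.4+.6*r[0]['region'][...,None]))[200:340,240:400].astype(np.uint8),(640,560),interpolation=cv2.INTER_NEAREST))
E
```

```text
clock: 4.17
tool_pos: [0.5295, 0.1816, 0.2321]
orientation: [-179.9, -0.1, 7.0]
force: [0.8, 0.2, 0.9]
opening: 0.0731
gripper_force: 0.0
clock: 4.42
tool_pos: [0.529, 0.1812, 0.2314]
orientation: [-180.0, -0.1, 7.0]
force: [-0.2, -0.1, 0.8]
opening: 0.0533
gripper_force: 0.0
4.4167 [0.52901564 0.18119365 0.23138642] [-1.79966504e+02 -5.96970731e-02  7.00187148e+00] [-0.17982116 -0.13007042  0.77485049] [-0.08419417  0.00050834  0.02504774] 0.05334172578251188
[(np.int32(47), array([230.96, 209.32])), (np.int32(122), array([251.55, 220.22])), (np.int32(53), array([315.38, 271.02]))]
4.4667 [0.52897022 0.18115111 0.23121701] [-1.79972966e+02 -4.77953012e-02  7.00095309e+00] [-0.89136149 -0.70460319 -0.12801832] [-0.07529733 -0.01357786 -0.01538752] 0.04905757165207706
[(np.int32(45), array([230.78, 209.31])), (np.int32(122), array([251.56, 220.24])), (np.int32(53), array([315.38, 271.02]))]
4.5167 [0.5289256  0.18113514 0.2310408 ] [-1.79983522e+02 -2.95695490e-02  7.00218259e+00] [-0.40324316 -0.90192446 -0.31557332] [-0.03688993 -0.00060067  0.00705531] 0.0450177300754046
[(np.int32(45), array([230.89, 209.24])), (np.int32(119), array([251.44, 220.29])), (np.int32(53), array([315.38, 271.02]))]
[(0.79, [315.1, 245.7], np.int64(1414))]
```

View pics/m.png

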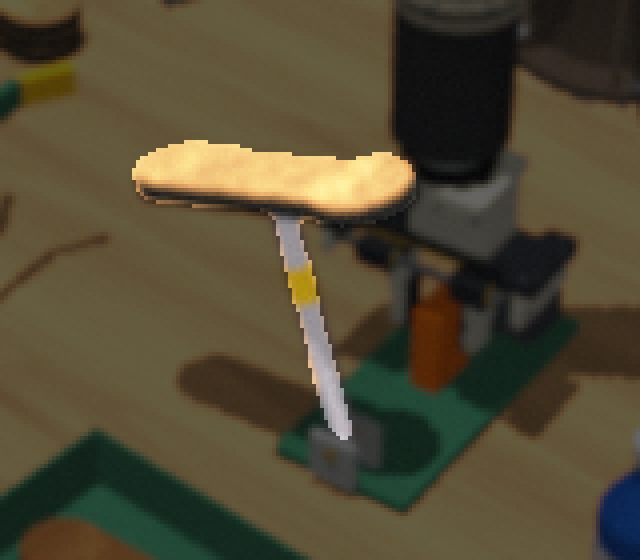

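```bash
cat > bal.py <<'E'
from h import *
import json,os
from scipy.optimize import least_squares
B=4.49;C=2.47;DT=1/12;YAW=.122;P0=np.array([.5289,.1811]);EX=np.array([np.cos(YAW),np.sin(YAW)]);EY=np.array([-EX[1],EX[0]])
def sim(th,om,v0,segs,k,d,stop=True):
    """segs: list (dur,v). returns times, theta at end of each seg; v constant in seg. om = true rate with velocity v0"""
    w=om-B*v0;out=[]
    for T,v in segs:
        n=max(1,int(round(T*120)));h=T/n
        for _ in range(n):
            o=w+B*v;a=k*th-C*o+d
            th2=th+h*(o+.5*h*a);w+=h*a*(1-.5*h*C);th=th2
            if stop and abs(th)>.3:
                th=np.sign(th)*.3;o=w+B*v
                if o*th>0:w=-B*v
        out.append((th,w+B*v))
    return np.array(out)
def load():return json.load(open('log.json')) if os.path.exists('log.json') else dict(segs=[],meas=[],k=9.88,off=None)
def save(L):json.dump(L,open('log.json','w'))
HC=None
def neckpt(o,th,h,r=0.):
    """world point h above hinge on the post axis; carrier from the TCP pose"""
    p=o['tool_pos'];y=np.radians(o['orientation'][2]);c,s=np.cos(y),np.sin(y)
    ctr=np.array([p[0],p[1],p[2]-.159-.07-ZOFF]);l=np.array([.135,-h*np.sin(-th)*-1,.04+h*np.cos(th)])
    return ctr+np.array([c*l[0]-s*l[1],s*l[0]+c*l[1],l[2]])
ZOFF=.0015
def measure(L,mask=True,show=True):
    o=telemetry.get_obs();s=snapshot('scene');res={}
    th0=L.get('pred',.3)
    H=cv2.cvtColor(s['frame'],cv2.COLOR_RGB2HSV);m=((H[...,0]>=20)&(H[...,0]<36)&(H[...,1]>160)).astype(np.uint8)
    n,l,st,c=cv2.connectedComponentsWithStats(m);pu=proj(s,neckpt(o,th0,.14))[0]
    cand=[(np.hypot(*(c[i]-pu)),c[i],int(st[i,4])) for i in range(1,n) if 25<st[i,4]<75]
    pts={}
    if cand:
        b=min(cand,key=lambda q:q[0])
        if b[0]<25:pts['band']=(b[1],.14,b[2])
    if mask:
        r=nets.masks_of(s,'post')
        if r and r[0]['confidence']>.3 and r[0]['region'].sum()>900:
            v,u=np.nonzero(r[0]['region']);pts['mask']=(np.array([u.mean(),v.mean()]),.20,len(u))
    off=L.get('off') or {}
    for n,(uv,h,a) in pts.items():
        f=lambda x:proj(s,neckpt(o,x[0],h))[0]+np.array(off.get(n,[0,0]))-uv
        q=least_squares(f,[th0]);res[n]=(float(q.x[0]),f(q.x).round(2).tolist(),a,(uv-proj(s,neckpt(o,.3,h))[0]).tolist())
    yl=float((o['tool_pos'][:2]-P0)@EY);xl=float((o['tool_pos'][:2]-P0)@EX)
    return o,s,res,xl,yl
E
python3 -m creep '[[[0,0,0,0,0],[0,0,0,0,0],[0,0,0,0,0],[0,0,0,0,0]]]'
python3 - <<'E'
from bal import *
L=load()
for i in range(2):
    o,s,r,x,y=measure(L);print(r,x,y,o['opening'],o['gripper_force'],o['force'],o['moment'],o['tool_pos'])
L['off']={k:v[3] for k,v in r.items()};L['pred']=.3;save(L)
o=telemetry.get_obs();print([ (t,proj(s,neckpt(o,t,.14))[0]) for t in(.3,.29,0)])
E
```

```text
clock: 4.95
tool_pos: [0.529, 0.1815, 0.2308]
orientation: [-180.0, -0.0, 7.0]
force: [-2.1, 3.3, 1.0]
opening: 0.026
gripper_force: 29.9
{'band': (0.32192795844903827, [0.18, -1.79], 51, [-1.0194047514426643, 1.699083307763999]), 'mask': (0.2836531632006319, [0.5, -4.29], 1595, [0.4112506378994567, 4.389679580352151])} 0.00015193163003414801 0.0004022758545323469 0.025958282878468283 29.865232408046722 [-2.13202485  3.30774363  1.04067479] [ 1.40918118  0.38050579 -0.166857  ] [0.52900185 0.18151778 0.23078368]
{'band': (0.3214942353346128, [0.17, -1.7], 53, [-0.9939968477883667, 1.6041325867249157]), 'mask': (0.2877088854748691, [0.27, -2.36], 1474, [0.4199962642256878, 2.4325895702284015])} 0.00015998708975336527 0.0004210603556034733 0.025757976393596563 29.86645370721817 [-0.35417446  4.93275078  0.95490326] [ 1.67719474  0.42621389 -0.12572353] [0.52900756 0.1815374  0.23078863]
[(0.3, array([315.63013288, 269.17796663])), (0.29, array([316.01676364, 269.22693062])), (0, array([327.70205582, 272.44751625]))]
```

```bash
python3 -m creep '[[[0,0,-0.02,0,0],[0,0,-0.04,0,0],[0,0,-0.05,0,0],[0,0,-0.05,0,0],[0,0,-0.03,0,0],[0,0,-0.01,0,0],[0,0,0,0,0],[0,0,0,0,0]]]'
python3 - <<'E'
from bal import *
L=load()
for i in range(2):
    o,s,r,x,y=measure(L);print(r,x,y,o['opening'],o['force'],o['moment'],o['tool_pos'],o['orientation'])
r=nets.landmark_of(s,'grip'),nets.landmark_of(s,'hinge');print([q[0]['uv'] for q in r if q])
from fit import *
O=hsvmask(s,3,13,180,90)
cv2.imwrite('pics/l.png',cv2.resize(s['frame'][200:350,260:420,::-1],(640,600),interpolation=cv2.INTER_CUBIC))
E
```

```text
clock: 5.82
tool_pos: [0.5287, 0.181, 0.2707]
orientation: [-180.0, 0.0, 7.0]
force: [0.2, -0.0, -6.2]
opening: 0.0261
gripper_force: 29.8
{'band': (0.29466008496128376, [0.02, -0.15], 54, [-0.802503518081096, 1.7819859116411862]), 'mask': (0.30685147105554117, [0.04, -0.48], 1527, [-0.0023632124286336875, 2.8819582693382984])} -0.00021383667056339847 -0.000108725354897295 0.026091579331668422 [ 0.15503152 -0.0427048  -6.23920143] [0.02217666 0.06916292 0.0021808 ] [0.52870098 0.18096606 0.27069436] [-1.79990686e+02  3.30459647e-03  6.98830287e+00]
{'band': (0.2931214570968576, [0.02, -0.21], 57, [-0.7491424749180737, 1.846753687454509]), 'mask': (0.2973177940317341, [0.16, -1.84], 1589, [0.4101050900301857, 4.284508429788389])} -0.0002667175579391296 -0.00012960302107801843 0.025747377008194926 [-0.78672132 -0.34808923 -6.57090534] [0.00226133 0.10573151 0.04002628] [0.52865104 0.1809389  0.27023192] [1.79980935e+02 4.42558118e-02 6.99288832e+00]
[[348.1, 269.0], [326.9, 300.1]]
```

View pics/l.png

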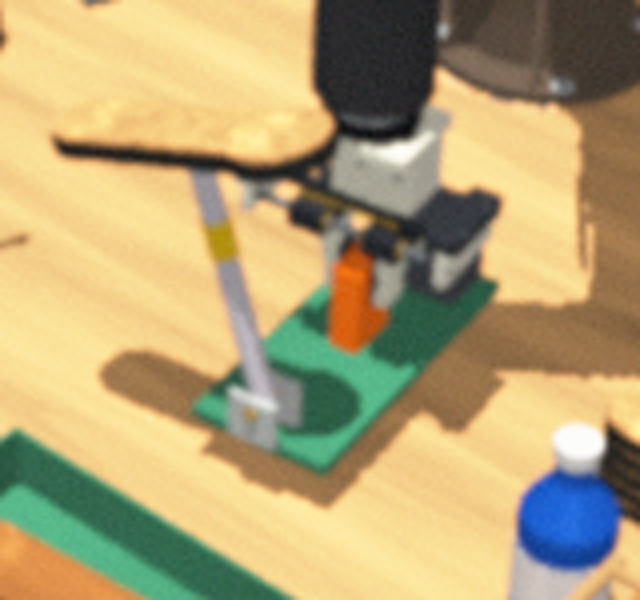

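```bash
cat > plan.py <<'E'
from bal import *
def plan(th,om,y0,k,d,blocks,yref,vmax=.25,v0=0.,wth=3.,wy=2.,wv=.5,wdv=1.5,guess=None,stop=False,gap=.1,vprev=0):
    """blocks: rows per call, '0.1 s gap' between. yref: function of time -> y. returns v rows"""
    N=sum(blocks)
    def segs(v):
        S=[];i=0
        for b in blocks:
            S+=[(DT,x) for x in v[i:i+b]];i+=b
            if gap:S.append((gap,0.))
        return S
    T=np.cumsum([s[0] for s in segs(np.zeros(N))]);Y=np.array([yref(t) for t in T])
    def f(v):
        S=segs(v);o=sim(th,om,v0,S,k,d,stop);y=y0+np.cumsum([a*b for a,b in S])
        p=o[-1,1]+4.6*o[-1,0]
        return np.r_[wth*o[:,0],5*wth*p,wy*(y-Y)*3,6*wy*(y[-1]-Y[-1]),wv*v,wdv*np.diff(np.r_[vprev,v])]
    r=least_squares(f,np.zeros(N) if guess is None else np.clip(guess,-vmax*.99,vmax*.99),bounds=(-vmax,vmax))
    S=segs(r.x);o=sim(th,om,v0,S,k,d,stop);y=y0+np.cumsum([a*b for a,b in S])
    return r.x,o,y
E
python3 - <<'E'
from plan import *
L=load();o,s,r,x,y=measure(L,False);L['off']['band']=r['band'][3];save(L)
print(r,x,y)
g=np.r_[[.08]*6,[-.2]*8,[0]*12]
v,o,yy=plan(.3,0,y,9.88,0,[26],lambda t:0,vmax=.25,guess=g,stop=True,wth=.6,wy=1.5,wdv=.5,gap=0)
print(v.round(3));print(o[:,0].round(3));print(yy.round(3))
print('rows',(-v*DT/.2).round(3))
E
```

```text
{'band': (0.293951216103884, [0.02, -0.15], 55, [-0.7738545227431359, 1.7766320992379292])} -8.602084973633047e-05 -8.52719935320181e-06
[-0.003 -0.003  0.004  0.028  0.093  0.25  -0.155 -0.163 -0.094 -0.038
 -0.007  0.006  0.01   0.011  0.01   0.008  0.007  0.006  0.005  0.005
  0.004  0.005  0.005  0.006  0.002 -0.019]
[ 0.3    0.3    0.3    0.3    0.3    0.3    0.171  0.075  0.025  0.005
 -0.     0.     0.002  0.003  0.005  0.005  0.006  0.006  0.007  0.007
  0.008  0.009  0.011  0.014  0.015  0.011]
[-0.    -0.001 -0.     0.002  0.01   0.031  0.018  0.004 -0.004 -0.007
 -0.007 -0.007 -0.006 -0.005 -0.004 -0.004 -0.003 -0.003 -0.002 -0.002
 -0.001 -0.001 -0.001 -0.     0.    -0.001]
rows [ 0.001  0.001 -0.002 -0.012 -0.039 -0.104  0.065  0.068  0.039  0.016
  0.003 -0.002 -0.004 -0.004 -0.004 -0.003 -0.003 -0.003 -0.002 -0.002
 -0.002 -0.002 -0.002 -0.002 -0.001  0.008]
```

```bash
python3 - <<'E'
from plan import *
for vm,wd in((.15,.8),(.18,1.2)):
    g=np.r_[[.02,.06]+[.12]*5,[-.15]*7,[0]*12]
    v,o,yy=plan(.3,0,0,9.88,0,[26],lambda t:0,vmax=vm,guess=g,stop=True,wth=.6,wy=1.,wdv=wd,gap=0)
    print(v.round(3));print(o[:,0].round(3));print(yy.round(3))
    print('rows',(-v*DT/.2).round(3))
    for k in(8,12):print(k,sim(.3,0,0,[(DT,a) for a in v],k,0)[:18,0].round(3))
E
```

```text
[ 0.006  0.014  0.025  0.043  0.069  0.105  0.15  -0.1   -0.15  -0.137
 -0.103 -0.07  -0.045 -0.025 -0.004  0.021  0.046  0.046  0.038  0.027
  0.018  0.012  0.007  0.004  0.002  0.002]
[0.3   0.3   0.3   0.3   0.3   0.3   0.3   0.224 0.16  0.122 0.11  0.119
 0.142 0.176 0.222 0.282 0.3   0.3   0.3   0.3   0.3   0.3   0.3   0.3
 0.3   0.3  ]
[ 0.001  0.002  0.004  0.007  0.013  0.022  0.034  0.026  0.013  0.002
 -0.007 -0.012 -0.016 -0.018 -0.019 -0.017 -0.013 -0.009 -0.006 -0.004
 -0.002 -0.001 -0.001 -0.    -0.     0.   ]
rows [-0.003 -0.006 -0.011 -0.018 -0.029 -0.044 -0.062  0.042  0.062  0.057
  0.043  0.029  0.019  0.01   0.002 -0.009 -0.019 -0.019 -0.016 -0.011
 -0.008 -0.005 -0.003 -0.002 -0.001 -0.001]
8 [0.3   0.3   0.3   0.3   0.3   0.3   0.3   0.223 0.154 0.11  0.092 0.093
 0.107 0.131 0.164 0.207 0.262 0.3  ]
12 [0.3   0.3   0.3   0.3   0.3   0.3   0.3   0.226 0.166 0.135 0.131 0.149
 0.184 0.233 0.297 0.3   0.3   0.3  ]
[-0.002  0.002  0.013  0.034  0.066  0.113  0.18  -0.035 -0.116 -0.129
 -0.112 -0.087 -0.062 -0.04  -0.021 -0.003  0.017  0.033  0.037  0.033
  0.026  0.02   0.014  0.01   0.007  0.005]
[0.3   0.3   0.3   0.3   0.3   0.3   0.3   0.236 0.171 0.125 0.101 0.097
 0.108 0.131 0.164 0.208 0.263 0.3   0.3   0.3   0.3   0.3   0.3   0.3
 0.3   0.3  ]
[-0.     0.     0.001  0.004  0.009  0.019  0.034  0.031  0.021  0.01
  0.001 -0.006 -0.011 -0.015 -0.016 -0.017 -0.015 -0.012 -0.009 -0.007
 -0.004 -0.003 -0.002 -0.001 -0.     0.   ]
rows [ 0.001 -0.001 -0.006 -0.014 -0.027 -0.047 -0.075  0.015  0.049  0.054
  0.047  0.036  0.026  0.017  0.009  0.001 -0.007 -0.014 -0.015 -0.014
 -0.011 -0.008 -0.006 -0.004 -0.003 -0.002]
8 [0.3   0.3   0.3   0.3   0.3   0.3   0.3   0.235 0.165 0.113 0.083 0.07
 0.073 0.086 0.107 0.136 0.172 0.217]
12 [0.3   0.3   0.3   0.3   0.3   0.3   0.3   0.238 0.178 0.139 0.123 0.128
 0.151 0.188 0.239 0.3   0.3   0.3  ]
```

```bash
python3 - <<'E'
from plan import *
for n,vr in((4,-.15),(5,-.15),(4,-.18),(5,-.18)):
    S=[(DT,a) for a in [.04,.08,.12,.15,.15,.15]+[vr]*n]+[(.05,0)]
    for k in(8,9.88,12):
        o=sim(.3,0,0,S,k,0);y=sum(a*b for a,b in S)
        v,oo,yy=plan(*o[-1],y,k,0,[6,8],lambda t:0,vmax=.2,gap=.05)
        print(n,vr,k,o[-1].round(3),round(y,3),'max|th|',abs(oo[:,0]).max().round(3),'y',yy.min().round(3),yy.max().round(3),v[:6].round(3))
E
```

```text
4 -0.15 8 [0.076 0.322] 0.007 max|th| 0.11 y -0.138 -0.009 [-0.2 -0.2 -0.2 -0.2 -0.2 -0.2]
4 -0.15 9.88 [0.096 0.404] 0.007 max|th| 0.062 y -0.226 -0.009 [-0.2 -0.2 -0.2 -0.2 -0.2 -0.2]
4 -0.15 12 [0.121 0.508] 0.007 max|th| 0.747 y -0.226 -0.009 [-0.2 -0.2 -0.2 -0.2 -0.2 -0.2]
5 -0.15 8 [0.056 0.394] -0.005 max|th| 0.113 y -0.145 -0.022 [-0.2 -0.2 -0.2 -0.2 -0.2 -0.2]
5 -0.15 9.88 [0.083 0.484] -0.005 max|th| 0.055 y -0.238 -0.022 [-0.2 -0.2 -0.2 -0.2 -0.2 -0.2]
5 -0.15 12 [0.117 0.604] -0.005 max|th| 0.975 y -0.238 -0.022 [-0.2 -0.2 -0.2 -0.2 -0.2 -0.2]
4 -0.18 8 [0.042 0.343] -0.003 max|th| 0.123 y -0.107 -0.019 [-0.2   -0.2   -0.2   -0.2   -0.2   -0.151]
4 -0.18 9.88 [0.061 0.413] -0.003 max|th| 0.119 y -0.157 -0.019 [-0.2 -0.2 -0.2 -0.2 -0.2 -0.2]
4 -0.18 12 [0.084 0.503] -0.003 max|th| 0.192 y -0.236 -0.019 [-0.2 -0.2 -0.2 -0.2 -0.2 -0.2]
5 -0.18 8 [0.013 0.407] -0.018 max|th| 0.127 y -0.107 -0.034 [-0.2   -0.2   -0.2   -0.2   -0.17  -0.079]
5 -0.18 9.88 [0.038 0.479] -0.018 max|th| 0.124 y -0.157 -0.034 [-0.2 -0.2 -0.2 -0.2 -0.2 -0.2]
5 -0.18 12 [0.069 0.579] -0.018 max|th| 0.195 y -0.251 -0.034 [-0.2 -0.2 -0.2 -0.2 -0.2 -0.2]
```

```bash
python3 - <<'E'
from plan import *
for seq in([-.2]*5,[-.22]*5,[-.24]*4,[-.24]*5,[-.2,-.24,-.24,-.2,-.12,-.04]):
    S=[(DT,a) for a in [.05,.1,.15,.2,.2,.2]+seq]+[(.05,0)]
    for k in(8,9.88,12):
        o=sim(.3,0,0,S,k,0);y=sum(a*b for a,b in S)
        v,oo,yy=plan(*o[-1],y,k,0,[6,8],lambda t:0,vmax=.25,gap=.05)
        print(len(seq),seq[0],k,o[-1].round(3),round(y,3),'max|th|',abs(oo[:,0]).max().round(3),'y',yy.min().round(3),yy.max().round(3),v[:6].round(3))
E
```

```text
5 -0.2 8 [-0.096  0.237] -0.008 max|th| 0.031 y 0.004 0.021 [ 0.144  0.122  0.065  0.021 -0.005 -0.015]
5 -0.2 9.88 [-0.078  0.268] -0.008 max|th| 0.037 y -0.003 0.005 [ 0.067  0.054  0.027  0.007 -0.003 -0.006]
5 -0.2 12 [-0.055  0.317] -0.008 max|th| 0.045 y -0.016 -0.006 [-0.034 -0.033 -0.019 -0.005  0.006  0.012]
5 -0.22 8 [-0.124  0.246] -0.017 max|th| 0.053 y 0.002 0.03 [ 0.222  0.193  0.108  0.04   0.    -0.017]
5 -0.22 9.88 [-0.108  0.265] -0.017 max|th| 0.037 y -0.003 0.017 [ 0.159  0.137  0.076  0.027 -0.    -0.012]
5 -0.22 12 [-0.087  0.3  ] -0.017 max|th| 0.043 y -0.011 0.0 [0.073 0.062 0.035 0.016 0.005 0.002]
4 -0.24 8 [-0.092  0.22 ] -0.005 max|th| 0.033 y 0.008 0.025 [ 0.15   0.127  0.067  0.02  -0.007 -0.019]
4 -0.24 9.88 [-0.079  0.245] -0.005 max|th| 0.031 y 0.003 0.013 [ 0.094  0.077  0.038  0.009 -0.008 -0.014]
4 -0.24 12 [-0.063  0.282] -0.005 max|th| 0.036 y -0.003 -0.001 [ 0.023  0.015  0.005 -0.001 -0.003 -0.002]
5 -0.24 8 [-0.152  0.255] -0.025 max|th| 0.077 y -0.004 0.041 [ 0.25   0.25   0.182  0.091  0.025 -0.009]
5 -0.24 9.88 [-0.138  0.262] -0.025 max|th| 0.058 y -0.004 0.029 [ 0.25   0.219  0.125  0.048  0.003 -0.018]
5 -0.24 12 [-0.12   0.283] -0.025 max|th| 0.041 y -0.01 0.014 [ 0.181  0.157  0.09   0.036  0.005 -0.009]
6 -0.2 8 [-0.093  0.125] -0.012 max|th| 0.06 y 0.006 0.033 [ 0.211  0.184  0.104  0.039 -0.    -0.018]
6 -0.2 9.88 [-0.074  0.144] -0.012 max|th| 0.032 y -0.0 0.017 [ 0.137  0.119  0.066  0.024 -0.001 -0.012]
6 -0.2 12 [-0.05   0.184] -0.012 max|th| 0.028 y -0.009 -0.001 [0.03  0.026 0.016 0.009 0.006 0.006]
```

```bash
cat > step.py <<'E'
from plan import *
import argparse
A=argparse.ArgumentParser();A.add_argument('-b',type=int,nargs='+',default=[8,8]);A.add_argument('-y',type=float,default=0.);A.add_argument('-s',type=float,default=.1,help='ref speed')
A.add_argument('-m',type=int,default=0);A.add_argument('-v',type=float,default=.2);A.add_argument('-i',nargs='*',type=float);A.add_argument('--no',action='store_true');A.add_argument('--pic');A.add_argument('--sig',type=float,default=.004)
a=A.parse_args();L=load()
if a.i is not None:
    L.update(x=[.3,0.,9.88,0.],P=np.diag([.003,.02,2.,.15]).tolist(),pend=a.i,y=0.)
    o=telemetry.get_obs();L['c0']=o['clock'];save(L);sys.exit()
x=np.array(L['x']);P=np.array(L['P'])**(1) if 'Pc' not in L else np.array(L['Pc'])
if 'Pc' not in L:P=P**2
def prop(x,P,segs):
    def F(z):
        q=sim(z[0],z[1],0.,segs,z[2],z[3]);return np.array([q[-1,0],q[-1,1]-B*segs[-1][1],z[2],z[3]])   # w coords: om with v0=0 is w
    e=[1e-4,1e-3,1e-2,1e-3];f=F(x);J=np.array([(F(x+np.eye(4)[i]*e[i])-F(x-np.eye(4)[i]*e[i]))/(2*e[i]) for i in range(4)]).T
    T=sum(s[0] for s in segs)
    return f,J@P@J.T+np.diag([.004**2,.04**2,.1**2,.02**2])*T/.7
segs=[(DT,v) for v in L['pend']]
if segs:x,P=prop(x,P,segs)
ycmd=L['y']+sum(s[0]*s[1] for s in segs)
L['pred']=float(x[0])
o,s,r,xl,yl=measure(L,bool(a.m))
z=r.get('band',r.get('mask')) if not a.no else None
if z:
    z=z[0];H=np.array([[1.,0,0,0]]);sg=a.sig if 'band' in r else .012
    K=P@H.T/(H@P@H.T+sg**2);pr=x[0];x=x+(K*(z-x[0])).ravel();P=(np.eye(4)-K@H)@P;P=(P+P.T)/2
print('t %.2f x %.4f y %.4f ycmd %.4f z %.4f yaw %.2f pred %.4f'%(o['clock'],xl,yl,ycmd,o['tool_pos'][2],o['orientation'][2],L['pred']),{k:(round(v[0],4),v[1],v[2]) for k,v in r.items()},'M',o['moment'].round(3),'rp',o['orientation'][:2].round(2))
gap=telemetry.get_obs()['clock']-o['clock']
x,P=prop(x,P,[(gap,0.)])
print('est th %.4f om %.4f k %.2f d %.3f'%tuple(x),'sd',np.sqrt(np.diag(P)).round(3),'gap',round(gap,3))
d=a.y-yl
ref=lambda t:yl+np.sign(d)*min(abs(d),a.s*t)
v,oo,yy=plan(x[0],x[1],yl,x[2],x[3],a.b,ref,vmax=a.v,gap=gap)
n=a.b[0];rows=(-v[:n]*DT/.2).round(3);ve=-rows*.2/DT
print('TOOLY',rows.tolist(),'| th',oo[:n+1:2,0].round(3),'y',yy[n].round(3))
L.update(x=x.tolist(),Pc=P.tolist(),y=float(yl+0),pend=ve.tolist());save(L)
if a.pic:cv2.imwrite('pics/'+a.pic,s['frame'][...,::-1])
E
python3 step.py -i .0504 .1008 .1512 .2 .2 .2 -.2 -.2 -.2 -.2 -.2
python3 -m creep '[[[0,-0.021,0,0,0],[0,-0.042,0,0,0],[0,-0.063,0,0,0],[0,-0.083,0,0,0],[0,-0.083,0,0,0],[0,-0.083,0,0,0],[0,0.083,0,0,0],[0,0.083,0,0,0]]]'
python3 -m creep '[[[0,0.083,0,0,0],[0,0.083,0,0,0],[0,0.083,0,0,0]]]'
python3 step.py -b 4 8 8 -y 0
```

```text
clock: 6.83
tool_pos: [0.5236, 0.2249, 0.2705]
orientation: [-180.0, -0.0, 7.2]
force: [-0.4, -0.5, -6.1]
opening: 0.0261
gripper_force: 29.9
clock: 7.08
tool_pos: [0.5297, 0.1723, 0.2706]
orientation: [180.0, 0.0, 7.0]
force: [-0.4, 0.4, -6.1]
opening: 0.0254
gripper_force: 29.9
t 7.08 x -0.0003 y -0.0088 ycmd -0.0081 z 0.2706 yaw 7.02 pred -0.0928 {'band': (-0.0882, [0.44, -0.9], 46)} M [-0.122  0.03   0.032] rp [1.7998e+02 3.0000e-02]
est th -0.0724 om 0.2806 k 10.23 d 0.015 sd [0.005 0.054 1.129 0.133] gap 0.05
TOOLY [-0.015, -0.011, -0.005, -0.002] | th [-0.041 -0.012 -0.006] y -0.002
```

```bash
python3 -m creep '[[[0,-0.015,0,0,0],[0,-0.011,0,0,0],[0,-0.005,0,0,0],[0,-0.002,0,0,0]]]' >/dev/null
python3 step.py -b 4 8 8 -y 0 -m 1
```

```text
t 7.47 x 0.0001 y -0.0008 ycmd -0.0022 z 0.2707 yaw 7.03 pred -0.0073 {'band': (0.0235, [0.18, -0.48], 52), 'mask': (0.0484, [-0.27, 0.8], 1714)} M [-0.027  0.029  0.009] rp [-1.7999e+02 -1.0000e-02]
est th 0.0355 om 0.1323 k 9.60 d 0.132 sd [0.006 0.038 1.002 0.092] gap 0.1
TOOLY [0.083, 0.083, 0.083, 0.048] | th [-0.021 -0.108 -0.09 ] y -0.06
```

```bash
cat > re.py <<'E'
from plan import *
import sys
L=load();x=L['x']
b=[int(q) for q in sys.argv[1].split(',')];yt=float(sys.argv[2]);wth,wy,wv,wdv,vm=map(float,sys.argv[3:8]);sp=float(sys.argv[8])
d=yt-L['y'];v,oo,yy=plan(*x[:2],L['y'],x[2],x[3],b,lambda t:L['y']+np.sign(d)*min(abs(d),sp*t),vmax=vm,wth=wth,wy=wy,wv=wv,wdv=wdv)
n=b[0];rows=(-v[:n]*DT/.2).round(3);L['pend']=(-rows*.2/DT).tolist();save(L)
print('TOOLY',rows.tolist(),oo[:,0].round(3),yy.round(3))
E
for w in "3 2 .5 4" "6 2 .5 1.5" "6 1 .5 1"; do python3 re.py 4,8,8 0 $w .2 .1;done
```

```text
Traceback (most recent call last):
  File "re.py", line 1, in <module>
    from plan import *
  File "plan.py", line 1, in <module>
    from bal import *
  File "bal.py", line 1, in <module>
    from h import *
  File "h.py", line 1, in <module>
    import numpy as np,cv2,sys
  File "re.py", line 3, in <module>
    L=load();x=L['x']
NameError: name 'load' is not defined
Traceback (most recent call last):
  File "re.py", line 1, in <module>
    from plan import *
  File "plan.py", line 1, in <module>
    from bal import *
  File "bal.py", line 1, in <module>
    from h import *
  File "h.py", line 1, in <module>
    import numpy as np,cv2,sys
  File "re.py", line 3, in <module>
    L=load();x=L['x']
NameError: name 'load' is not defined
Traceback (most recent call last):
  File "re.py", line 1, in <module>
    from plan import *
  File "plan.py", line 1, in <module>
    from bal import *
  File "bal.py", line 1, in <module>
    from h import *
  File "h.py", line 1, in <module>
    import numpy as np,cv2,sys
  File "re.py", line 3, in <module>
    L=load();x=L['x']
NameError: name 'load' is not defined
```

Name clash with the standard library; renaming.

```bash
mv re.py replan.py; for w in "3 2 .5 4" "6 2 .5 1.5" "6 .5 .3 1"; do python3 replan.py 4,8,8 0 $w .2 .1;done
```

```text
TOOLY [0.067, 0.083, 0.075, 0.054] [-0.008 -0.056 -0.091 -0.107 -0.077 -0.085 -0.079 -0.066 -0.05  -0.035
 -0.022 -0.01  -0.    -0.016 -0.005  0.001  0.006  0.008  0.01   0.012
  0.015  0.018  0.011] [-0.014 -0.031 -0.046 -0.057 -0.057 -0.063 -0.064 -0.063 -0.06  -0.055
 -0.05  -0.045 -0.039 -0.039 -0.034 -0.03  -0.026 -0.022 -0.019 -0.016
 -0.013 -0.011 -0.011]
TOOLY [0.083, 0.083, 0.063, 0.036] [-0.021 -0.068 -0.091 -0.094 -0.068 -0.062 -0.052 -0.043 -0.035 -0.029
 -0.023 -0.017 -0.01  -0.018 -0.009 -0.004 -0.001  0.001  0.002  0.003
  0.006  0.01   0.006] [-0.017 -0.034 -0.047 -0.054 -0.054 -0.056 -0.056 -0.055 -0.054 -0.052
 -0.05  -0.047 -0.044 -0.044 -0.041 -0.038 -0.035 -0.033 -0.031 -0.029
 -0.027 -0.025 -0.025]
TOOLY [0.077, 0.05, 0.034, 0.035] [-0.016 -0.036 -0.04  -0.047 -0.021 -0.029 -0.029 -0.027 -0.026 -0.024
 -0.023 -0.024 -0.028 -0.014 -0.018 -0.018 -0.018 -0.017 -0.016 -0.016
 -0.019 -0.032 -0.02 ] [-0.016 -0.026 -0.033 -0.04  -0.04  -0.046 -0.05  -0.054 -0.057 -0.06
 -0.063 -0.066 -0.07  -0.07  -0.073 -0.076 -0.078 -0.08  -0.082 -0.083
 -0.086 -0.091 -0.091]
```

```bash
sed -i 's/wth=3.,wy=2.,wv=.5,wdv=1.5/wth=6.,wy=1.,wv=.3,wdv=1./' plan.py
python3 -m creep '[[[0,0.077,0,0,0],[0,0.05,0,0,0],[0,0.034,0,0,0],[0,0.035,0,0,0]]]' >/dev/null
python3 step.py -b 4 8 8 -y 0
```

```text
t 7.90 x -0.0001 y -0.0412 ycmd -0.0400 z 0.2706 yaw 6.98 pred -0.0459 {'band': (-0.0612, [0.28, -0.6], 50)} M [-0.051 -0.01   0.041] rp [1.8e+02 1.0e-02]
est th -0.0491 om 0.2070 k 9.97 d 0.088 sd [0.005 0.036 0.851 0.069] gap 0.05
TOOLY [0.006, 0.007, 0.004, -0.0] | th [-0.039 -0.029 -0.021] y -0.044
```

```bash
python3 -m creep '[[[0,0.006,0,0,0],[0,0.007,0,0,0],[0,0.004,0,0,0],[0,0,0,0,0]]]' >/dev/null
python3 step.py -b 6 8 8 -y 0
```

```text
t 8.28 x 0.0000 y -0.0439 ycmd -0.0446 z 0.2707 yaw 7.00 pred -0.0238 {'band': (-0.0214, [0.26, -0.61], 48)} M [-0.065  0.042 -0.01 ] rp [-180.   -0.]
est th -0.0186 om 0.0514 k 9.92 d 0.094 sd [0.005 0.033 0.724 0.055] gap 0.05
TOOLY [0.017, 0.007, 0.001, -0.003, -0.005, -0.009] | th [-0.029 -0.028 -0.019 -0.016] y -0.046
```

```bash
python3 -m creep '[[[0,0.017,0,0,0],[0,0.007,0,0,0],[0,0.001,0,0,0],[0,-0.003,0,0,0],[0,-0.005,0,0,0],[0,-0.009,0,0,0]]]' >/dev/null
python3 step.py -b 6 8 8 -y 0
```

```text
t 8.83 x 0.0000 y -0.0455 ycmd -0.0455 z 0.2707 yaw 6.99 pred -0.0136 {'band': (-0.0127, [0.24, -0.57], 49)} M [-0.035 -0.006  0.04 ] rp [-180.   -0.]
est th -0.0143 om -0.0305 k 9.90 d 0.095 sd [0.005 0.036 0.66  0.048] gap 0.05
TOOLY [0.005, -0.002, -0.006, -0.008, -0.01, -0.012] | th [-0.021 -0.019 -0.012 -0.011] y -0.039
```

```bash
python3 replan.py 8,8,8 0 4 3 .3 1 .2 .1
```

```text
TOOLY [0.049, 0.01, -0.019, -0.03, -0.031, -0.027, -0.024, -0.025] [-0.057 -0.062 -0.046 -0.027 -0.011 -0.002  0.004  0.011 -0.006  0.003
  0.006  0.006  0.005  0.004  0.003  0.003  0.004 -0.003 -0.001 -0.
 -0.001 -0.001 -0.001 -0.001 -0.002 -0.002 -0.002] [-0.055 -0.057 -0.053 -0.047 -0.041 -0.036 -0.031 -0.026 -0.026 -0.021
 -0.017 -0.015 -0.012 -0.01  -0.009 -0.007 -0.005 -0.005 -0.004 -0.003
 -0.002 -0.002 -0.001 -0.001 -0.001 -0.001 -0.001]
```

```bash
python3 -m creep '[[[0,0.049,0,0,0],[0,0.01,0,0,0],[0,-0.019,0,0,0],[0,-0.03,0,0,0],[0,-0.031,0,0,0],[0,-0.027,0,0,0],[0,-0.024,0,0,0],[0,-0.025,0,0,0]]]' >/dev/null
sed -i 's/wth=6.,wy=1.,wv=.3,wdv=1./wth=5.,wy=2.,wv=.3,wdv=1./' plan.py
python3 step.py -b 6 8 8 -y 0
```

```text
t 9.55 x -0.0000 y -0.0253 ycmd -0.0261 z 0.2707 yaw 7.03 pred 0.0099 {'band': (0.0098, [0.27, -0.69], 49)} M [-0.074 -0.014 -0.029] rp [-180.   -0.]
est th 0.0007 om -0.1661 k 9.90 d 0.095 sd [0.005 0.04  0.634 0.045] gap 0.05
TOOLY [-0.013, -0.018, -0.016, -0.014, -0.012, -0.012] | th [-0.001  0.005  0.005 -0.   ] y -0.008
```

Prediction and measurement agree. Continue.

```bash
python3 -m creep '[[[0,-0.013,0,0,0],[0,-0.018,0,0,0],[0,-0.016,0,0,0],[0,-0.014,0,0,0],[0,-0.012,0,0,0],[0,-0.012,0,0,0]]]' >/dev/null
python3 step.py -b 8 8 8 -y 0
```

```text
t 10.10 x -0.0000 y -0.0090 ycmd -0.0083 z 0.2707 yaw 7.00 pred 0.0054 {'band': (-0.0288, [0.29, -0.67], 49)} M [-0.085  0.012  0.015] rp [180.   0.]
est th -0.0374 om -0.1829 k 9.95 d 0.072 sd [0.005 0.036 0.639 0.045] gap 0.05
TOOLY [-0.083, -0.083, -0.042, -0.018, -0.008, -0.003, 0.002, 0.007] | th [0.016 0.067 0.045 0.025 0.014] y 0.036
```

```bash
python3 replan.py 5,8,8 0 6 1 .3 1 .2 .1
```

```text
TOOLY [-0.083, -0.052, -0.029, -0.023, -0.025] [ 0.016  0.035  0.035  0.032  0.033  0.014  0.017  0.016  0.013  0.01
  0.008  0.006  0.004  0.002  0.001 -0.001 -0.002 -0.003 -0.004 -0.005
 -0.005 -0.007 -0.013 -0.008] [0.008 0.018 0.024 0.029 0.034 0.034 0.037 0.039 0.04  0.041 0.042 0.043
 0.043 0.043 0.043 0.042 0.042 0.041 0.04  0.039 0.039 0.037 0.035 0.035]
```

```bash
python3 -m creep '[[[0,-0.083,0,0,0],[0,-0.052,0,0,0],[0,-0.029,0,0,0],[0,-0.023,0,0,0],[0,-0.025,0,0,0]]]' >/dev/null
python3 step.py -b 5 8 8 -y 0 -m 1
```

```text
t 10.57 x -0.0001 y 0.0336 ycmd 0.0334 z 0.2706 yaw 7.02 pred 0.0330 {'band': (0.0177, [0.23, -0.59], 53), 'mask': (0.0312, [-0.19, 0.54], 1867)} M [-0.135  0.035  0.022] rp [1.7999e+02 2.0000e-02]
est th -0.0049 om -0.2005 k 9.94 d 0.058 sd [0.006 0.034 0.645 0.045] gap 0.1
TOOLY [-0.083, -0.061, -0.02, -0.001, 0.008] | th [0.048 0.071 0.04 ] y 0.065
```

```bash
python3 -m creep '[[[0,-0.083,0,0,0],[0,-0.061,0,0,0],[0,-0.02,0,0,0],[0,-0.001,0,0,0],[0,0.008,0,0,0]]]' >/dev/null
python3 step.py -b 5 8 8 -y 0
```

```text
t 11.08 x -0.0001 y 0.0648 ycmd 0.0650 z 0.2705 yaw 7.05 pred 0.0391 {'band': (0.0099, [0.28, -0.71], 53)} M [-0.088  0.059  0.021] rp [1.7999e+02 2.0000e-02]
est th 0.0046 om -0.1143 k 9.81 d 0.034 sd [0.005 0.034 0.642 0.045] gap 0.05
TOOLY [-0.083, -0.044, -0.003, 0.018, 0.031] | th [0.064 0.074 0.026] y 0.081
```

```bash
python3 - <<'E'
from bal import *
L=load();P=np.array(L['Pc']);P[3,3]+=.2**2;P[1,1]+=.03**2;L['Pc']=P.tolist();L['pend']=L['pend'][:4];save(L)
E
sed -i 's/.1\*\*2,.02\*\*2/.1**2,.06**2/' step.py
python3 -m creep '[[[0,-0.083,0,0,0],[0,-0.044,0,0,0],[0,-0.003,0,0,0],[0,0.018,0,0,0]]]' >/dev/null
python3 step.py -b 4 8 8 -y 0
```

```text
t 11.47 x 0.0001 y 0.0878 ycmd 0.0872 z 0.2707 yaw 7.07 pred 0.0515 {'band': (0.0317, [0.26, -0.69], 56)} M [-0.051  0.041  0.014] rp [-1.7999e+02 -2.0000e-02]
est th 0.0289 om -0.0607 k 9.70 d -0.068 sd [0.005 0.045 0.637 0.182] gap 0.05
TOOLY [-0.064, -0.022, 0.014, 0.034] | th [0.077 0.069 0.048] y 0.095
```

```bash
python3 -m creep '[[[0,-0.064,0,0,0],[0,-0.022,0,0,0],[0,0.014,0,0,0],[0,0.034,0,0,0]]]' >/dev/null
python3 step.py -b 4 8 8 -y 0
```

```text
t 11.85 x -0.0000 y 0.0950 ycmd 0.0954 z 0.2706 yaw 7.07 pred 0.0431 {'band': (0.0297, [0.28, -0.75], 52)} M [-0.009 -0.003 -0.035] rp [-1.8e+02 -1.0e-02]
est th 0.0328 om 0.0545 k 9.67 d -0.147 sd [0.005 0.038 0.639 0.119] gap 0.05
TOOLY [-0.035, -0.003, 0.023, 0.039] | th [0.067 0.056 0.043] y 0.09
```

```bash
python3 replan.py 6,8,8 0 5 2 .3 1 .2 .1
```

```text
TOOLY [-0.032, -0.003, 0.017, 0.026, 0.033, 0.043] [ 0.064  0.068  0.058  0.046  0.032  0.013  0.036  0.014  0.002 -0.003
 -0.007 -0.008 -0.009 -0.011 -0.017  0.003 -0.006 -0.008 -0.008 -0.007
 -0.006 -0.006 -0.007 -0.011 -0.007] [0.101 0.102 0.099 0.093 0.087 0.078 0.078 0.068 0.061 0.054 0.047 0.042
 0.036 0.031 0.025 0.025 0.02  0.016 0.014 0.011 0.009 0.008 0.006 0.004
 0.004]
```

```bash
python3 -m creep '[[[0,-0.032,0,0,0],[0,-0.003,0,0,0],[0,0.017,0,0,0],[0,0.026,0,0,0],[0,0.033,0,0,0],[0,0.043,0,0,0]]]' >/dev/null
python3 step.py -b 6 8 8 -y 0
```

```text
t 12.40 x -0.0001 y 0.0772 ycmd 0.0782 z 0.2706 yaw 7.02 pred 0.0129 {'band': (0.0296, [0.27, -0.72], 51)} M [0.033 0.016 0.004] rp [179.99   0.  ]
est th 0.0440 om 0.2837 k 9.67 d -0.101 sd [0.005 0.039 0.645 0.096] gap 0.05
TOOLY [0.083, 0.072, 0.047, 0.036, 0.032, 0.031] | th [-0.002 -0.035 -0.03  -0.015] y 0.017
```

```bash
python3 -m creep '[[[0,0.083,0,0,0],[0,0.072,0,0,0],[0,0.047,0,0,0],[0,0.036,0,0,0],[0,0.032,0,0,0],[0,0.031,0,0,0]]]' >/dev/null
python3 step.py -b 5 8 8 -y 0
```

```text
t 12.95 x 0.0000 y 0.0168 ycmd 0.0170 z 0.2708 yaw 6.98 pred -0.0302 {'band': (-0.003, [0.31, -0.75], 47)} M [-0.019  0.018  0.012] rp [-1.7999e+02 -1.0000e-02]
est th 0.0148 om 0.3451 k 9.56 d -0.043 sd [0.005 0.039 0.639 0.091] gap 0.05
TOOLY [0.083, 0.083, 0.073, 0.035, 0.012] | th [-0.027 -0.087 -0.063] y -0.04
```

```bash
cat > batch.py <<'E'
import bal
from bal import *
blk=[([-.121*0],None,0)]
D=[([-.021,-.042,-.063,-.083,-.083,-.083,.083,.083,.083,.083,.083],-.0882,.05),
([-.015,-.011,-.005,-.002],.0235,.1),([.077,.05,.034,.035],-.0612,.05),([.006,.007,.004,0],-.0214,.05),
([.017,.007,.001,-.003,-.005,-.009],-.0127,.05),([.049,.01,-.019,-.03,-.031,-.027,-.024,-.025],.0098,.05),
([-.013,-.018,-.016,-.014,-.012,-.012],-.0288,.05),([-.083,-.052,-.029,-.023,-.025],.0177,.1),([-.083,-.061,-.02,-.001,.008],.0099,.05),
([-.083,-.044,-.003,.018],.0317,.05),([-.064,-.022,.014,.034],.0297,.05),([-.032,-.003,.017,.026,.033,.043],.0296,.05),
([.083,.072,.047,.036,.032,.031],-.003,.05)]
def run(p,full=False):
    k,d,Bq,c,lag,bias=p[:6];bal.B=Bq;bal.C=c;th,om=.3,0.;w=0.;res=[];prev=0.
    for j,(r,z,g) in enumerate(D):
        segs=[]
        for q in r:
            v=-q*.2/DT;segs+=[(lag,prev),(DT-lag,v)];prev=v
        o=sim(th,w,0.,segs,k,d);th,om=o[-1];w=om-Bq*segs[-1][1]
        res.append((z-bias-th)/.004)
        # reset to the measurement, keep a small kick as process noise
        th=z-bias+p[6+2*j]*.004;w+=p[7+2*j]*.02
        o=sim(th,w,0.,[(lag,prev),(g-lag,0.)],k,d);th,w=o[-1];prev=0.
    return np.array(res)
if __name__=='__main__':
    n=6+2*len(D)
    for name,fix in(('k,d',[2,3,4,5]),('k,d,B,C',[4,5]),('all',[])):
        x0=np.r_[9.88,0,4.49,2.47,.012,0,np.zeros(n-6)];sg=np.r_[2.5,.2,.4,.6,.015,.01]
        fr=[i for i in range(n) if i not in fix]
        def f(q):
            p=x0.copy();p[fr]=q;p[4]=np.clip(p[4],.001,.045);return np.r_[run(p),(p[:6]-x0[:6])/sg,p[6:]]
        r=least_squares(f,x0[fr],x_scale=np.r_[sg,np.ones(n-6)][fr]);p=x0.copy();p[fr]=r.x
        print(name,p[:6].round(3),'cost',round(2*r.cost,1),'kicks',p[7::2].round(1),'res',run(p).round(1))
E
python3 batch.py
```

```text
k,d [8.937 0.034 4.49  2.47  0.012 0.   ] cost 32.3 kicks [ 2.8  0.1  0.7  0.4  0.3 -1.3 -0.6 -1.2 -1.  -1.1 -0.3  0.3  0. ] res [ 0.4  1.8 -0.3  0.3  0.1  0.6 -0.3  0.2 -0.2 -0.1 -0.6 -0.2  0.1]
k,d,B,C [8.408 0.01  4.914 3.259 0.012 0.   ] cost 7.2 kicks [ 0.4  0.2  0.1  0.4  0.2 -0.8 -0.3 -0.3 -0.3 -0.2  0.5  0.2  0. ] res [-0.1  0.2  0.1 -0.1  0.1  0.4 -0.3 -0.  -0.1 -0.1 -0.4  0.2  0.1]
all [ 7.865e+00  1.000e-03  4.734e+00  3.119e+00 -3.596e+00 -1.000e-03] cost 6.0 kicks [ 0.3  0.2  0.   0.4  0.2 -0.8 -0.2 -0.1 -0.3 -0.3  0.4  0.1  0. ] res [ 53.1 -69.   59.8 -80.2 -78.  -72.4  67.9  79.6 -72.4  83.1  82.6  82.5
  74.4]
```

```bash
sed -i 's/^B=4.49;C=2.47/B=4.9;C=3.25;LAG=.012/' bal.py; sed -i 's/4\.6\*o/4.95*o/' plan.py
sed -i "s/^segs=\[(DT,v) for v in L\['pend'\]\]/segs=[q for i,v in enumerate(L['pend']) for q in ((LAG,L['pend'][i-1] if i else 0.),(DT-LAG,v))]/; s/^x,P=prop(x,P,\[(gap,0.)\])/x,P=prop(x,P,[(LAG,L['pend'][-1] if L['pend'] else 0.),(gap-LAG,0.)])/; s/.1\*\*2,.06\*\*2/.1**2,.02**2/" step.py; sed -i "s/^ycmd=.*/ycmd=L['y']+sum(DT*v for v in L['pend'])/" step.py
sed -i 's/n=max(1,int(round(T\*120)))/n=max(1,int(np.ceil(T*100)))/' bal.py
cat >> batch.py <<'E'
    # state now with the identified model
    fr=[0,1]+list(range(6,n));x0[:6]=8.4,.01,4.9,3.25,.012,0;sg=np.r_[1.,.05,1,1,1,1]
    def f(q):
        p=x0.copy();p[fr]=q;return np.r_[run(p),(p[:6]-x0[:6])/sg,p[6:]]
    r=least_squares(f,x0[fr]);p=x0.copy();p[fr]=r.x
    import bal
    _sim=bal.sim;last=[]
    def sim(*a):
        o=_sim(*a);last.append(o[-1]);return o
    globals()['sim']=sim;run(p);print(p[:2],2*r.cost,last[-1])
    L=load();L['x']=[*map(float,last[-1]),float(p[0]),float(p[1])];L['Pc']=np.diag([.005**2,.03**2,.6**2,.03**2]).tolist();save(L)
E
sed -i "s/,('all',\[\])//" batch.py
python3 batch.py; for w in "5 2 .3 1" "8 1 .3 1"; do python3 replan.py 6,8,8 0 $w .2 .1; done
```

```text
k,d [8.93  0.034 4.49  2.47  0.012 0.   ] cost 32.3 kicks [ 2.8  0.1  0.7  0.4  0.3 -1.3 -0.6 -1.2 -1.  -1.1 -0.3  0.3  0. ] res [ 0.4  1.8 -0.3  0.3  0.1  0.6 -0.3  0.2 -0.2 -0.1 -0.6 -0.2  0.1]
k,d,B,C [8.407 0.01  4.915 3.259 0.012 0.   ] cost 7.2 kicks [ 0.4  0.2  0.1  0.4  0.2 -0.8 -0.3 -0.3 -0.3 -0.2  0.5  0.2  0. ] res [-0.1  0.2  0.1 -0.1  0.1  0.4 -0.3 -0.  -0.1 -0.1 -0.4  0.2  0.1]
[8.29667938 0.01049149] 4.137094826477439 [0.0136332  0.38987213]
TOOLY [0.083, 0.083, 0.083, 0.08, 0.049, 0.035] [-0.029 -0.064 -0.093 -0.116 -0.114 -0.105 -0.069 -0.06  -0.048 -0.037
 -0.028 -0.02  -0.013 -0.007  0.003 -0.008  0.004  0.009  0.011  0.013
  0.013  0.014  0.017  0.025  0.015] [ 0.    -0.016 -0.033 -0.049 -0.059 -0.066 -0.066 -0.068 -0.069 -0.068
 -0.067 -0.065 -0.063 -0.06  -0.057 -0.057 -0.052 -0.049 -0.046 -0.044
 -0.041 -0.039 -0.037 -0.033 -0.033]
TOOLY [0.083, 0.07, 0.047, 0.039, 0.04, 0.049] [-0.029 -0.052 -0.052 -0.048 -0.047 -0.057 -0.02  -0.032 -0.032 -0.029
 -0.026 -0.024 -0.021 -0.021 -0.024 -0.01  -0.014 -0.013 -0.012 -0.011
 -0.01  -0.009 -0.01  -0.019 -0.012] [ 0.    -0.014 -0.023 -0.031 -0.039 -0.049 -0.049 -0.057 -0.062 -0.066
 -0.07  -0.073 -0.077 -0.08  -0.084 -0.084 -0.087 -0.088 -0.09  -0.092
 -0.093 -0.094 -0.096 -0.099 -0.099]
```

```bash
python3 -m creep '[[[0,0.083,0,0,0],[0,0.07,0,0,0],[0,0.047,0,0,0],[0,0.039,0,0,0],[0,0.04,0,0,0],[0,0.049,0,0,0]]]' >/dev/null
python3 step.py -b 6 8 8 -y 0
```

```text
t 13.50 x 0.0001 y -0.0485 ycmd -0.0488 z 0.2707 yaw 7.01 pred -0.0520 {'band': (-0.0509, [0.25, -0.56], 46)} M [-0.072  0.04  -0.014] rp [-1.7999e+02 -2.0000e-02]
est th -0.0362 om 0.3943 k 8.29 d 0.011 sd [0.005 0.033 0.603 0.034] gap 0.05
TOOLY [0.083, 0.083, 0.044, 0.014, -0.004, -0.016] | th [-0.08  -0.118 -0.073 -0.043] y -0.089
```

```bash
python3 -m creep '[[[0,0.083,0,0,0],[0,0.083,0,0,0],[0,0.044,0,0,0],[0,0.014,0,0,0],[0,-0.004,0,0,0],[0,-0.016,0,0,0]]]' >/dev/null
python3 step.py -b 6 8 8 -y 0
```

```text
t 14.05 x 0.0001 y -0.0888 ycmd -0.0893 z 0.2707 yaw 6.96 pred -0.0470 {'band': (-0.0283, [0.31, -0.71], 46)} M [-0.088 -0.026  0.006] rp [-1.7999e+02 -1.0000e-02]
est th -0.0218 om 0.0884 k 8.09 d 0.021 sd [0.005 0.034 0.571 0.037] gap 0.05
TOOLY [0.078, 0.033, 0.001, -0.013, -0.023, -0.033] | th [-0.083 -0.081 -0.042 -0.027] y -0.097
```

```bash
python3 -m creep '[[[0,0.078,0,0,0],[0,0.033,0,0,0],[0,0.001,0,0,0],[0,-0.013,0,0,0],[0,-0.023,0,0,0],[0,-0.033,0,0,0]]]' >/dev/null
python3 step.py -b 7 8 8 -y 0
```

```text
t 14.60 x 0.0001 y -0.0967 ycmd -0.0974 z 0.2707 yaw 6.99 pred -0.0223 {'band': (-0.0283, [0.24, -0.56], 47)} M [-0.075  0.01   0.052] rp [-1.7999e+02 -1.0000e-02]
est th -0.0319 om -0.1639 k 8.15 d 0.017 sd [0.005 0.033 0.543 0.04 ] gap 0.05
TOOLY [-0.032, -0.033, -0.03, -0.03, -0.03, -0.032, -0.035] | th [-0.017  0.001  0.009  0.022] y -0.052
```

```bash
python3 -m creep '[[[0,-0.032,0,0,0],[0,-0.033,0,0,0],[0,-0.03,0,0,0],[0,-0.03,0,0,0],[0,-0.03,0,0,0],[0,-0.032,0,0,0],[0,-0.035,0,0,0]]]' >/dev/null
python3 step.py -b 7 8 8 -y 0
```

```text
t 15.23 x -0.0001 y -0.0524 ycmd -0.0523 z 0.2706 yaw 6.99 pred 0.0179 {'band': (0.0146, [0.19, -0.49], 50)} M [-0.081  0.048 -0.009] rp [180.   0.]
est th 0.0036 om -0.2947 k 8.15 d 0.015 sd [0.005 0.035 0.548 0.042] gap 0.05
TOOLY [-0.045, -0.04, -0.032, -0.027, -0.025, -0.022, -0.019] | th [0.021 0.034 0.032 0.029] y -0.01
```

```bash
python3 -m creep '[[[0,-0.045,0,0,0],[0,-0.04,0,0,0],[0,-0.032,0,0,0],[0,-0.027,0,0,0],[0,-0.025,0,0,0],[0,-0.022,0,0,0],[0,-0.019,0,0,0]]]' >/dev/null
python3 step.py -b 6 8 8 -y 0.002
```

```text
t 15.87 x -0.0000 y -0.0105 ycmd -0.0104 z 0.2706 yaw 7.01 pred 0.0265 {'band': (0.0292, [0.18, -0.49], 52)} M [-0.071 -0.022 -0.016] rp [1.8e+02 1.0e-02]
est th 0.0208 om -0.1973 k 8.16 d 0.017 sd [0.005 0.036 0.549 0.042] gap 0.05
TOOLY [-0.014, -0.015, -0.012, -0.009, -0.007, -0.006] | th [0.019 0.018 0.013 0.007] y 0.002
```

```bash
python3 -m creep '[[[0,-0.014,0,0,0],[0,-0.015,0,0,0],[0,-0.012,0,0,0],[0,-0.009,0,0,0],[0,-0.007,0,0,0],[0,-0.006,0,0,0]]]' >/dev/null
python3 step.py -b 7 8 8 -y 0.0
```

```text
t 16.42 x 0.0000 y 0.0017 ycmd 0.0021 z 0.2707 yaw 7.00 pred 0.0108 {'band': (0.008, [0.26, -0.66], 48)} M [-0.061 -0.002  0.016] rp [-180.   -0.]
est th 0.0046 om -0.0800 k 8.15 d 0.015 sd [0.005 0.033 0.546 0.042] gap 0.05
TOOLY [-0.018, -0.012, -0.006, -0.003, -0.002, -0.001, 0.001] | th [0.014 0.015 0.01  0.005] y 0.01
```

```bash
python3 -m creep '[[[0,-0.018,0,0,0],[0,-0.012,0,0,0],[0,-0.006,0,0,0],[0,-0.003,0,0,0],[0,-0.002,0,0,0],[0,-0.001,0,0,0],[0,0.001,0,0,0]]]' >/dev/null
python3 step.py -b 7 8 8 -y 0.0
```

```text
t 17.05 x -0.0000 y 0.0098 ycmd 0.0099 z 0.2707 yaw 7.00 pred 0.0048 {'band': (0.0204, [0.28, -0.74], 50)} M [-0.008  0.063  0.023] rp [180.   0.]
est th 0.0204 om 0.0171 k 8.20 d 0.028 sd [0.005 0.035 0.55  0.043] gap 0.05
TOOLY [0.048, 0.028, 0.012, 0.007, 0.005, 0.003, 0.001] | th [-0.019 -0.031 -0.022 -0.014] y -0.011
```

```bash
python3 -m creep '[[[0,0.048,0,0,0],[0,0.028,0,0,0],[0,0.012,0,0,0],[0,0.007,0,0,0],[0,0.005,0,0,0],[0,0.003,0,0,0],[0,0.001,0,0,0]]]' >/dev/null
python3 step.py -b 6 8 8 -y 0.0
```

```text
t 17.68 x 0.0000 y -0.0110 ycmd -0.0110 z 0.2707 yaw 6.99 pred -0.0142 {'band': (-0.0332, [0.24, -0.56], 47)} M [-0.086  0.006 -0.017] rp [-180.   -0.]
est th -0.0322 om 0.0045 k 8.20 d 0.013 sd [0.005 0.035 0.558 0.043] gap 0.05
TOOLY [-0.053, -0.03, -0.013, -0.007, -0.004, -0.003] | th [0.013 0.027 0.018 0.01 ] y 0.011
```

```bash
python3 -m creep '[[[0,-0.053,0,0,0],[0,-0.03,0,0,0],[0,-0.013,0,0,0],[0,-0.007,0,0,0],[0,-0.004,0,0,0],[0,-0.003,0,0,0]]]' >/dev/null
python3 step.py -b 6 8 8 -y 0.0
```

```text
t 18.23 x -0.0001 y 0.0112 ycmd 0.0110 z 0.2706 yaw 7.02 pred 0.0125 {'band': (0.0074, [0.23, -0.58], 47)} M [-0.042 -0.035 -0.035] rp [1.7999e+02 1.0000e-02]
est th 0.0042 om -0.0702 k 8.20 d 0.009 sd [0.005 0.033 0.565 0.043] gap 0.05
TOOLY [-0.025, -0.014, -0.005, -0.001, 0.001, 0.003] | th [0.021 0.022 0.012 0.007] y 0.019
```

```bash
python3 -m creep '[[[0,-0.025,0,0,0],[0,-0.014,0,0,0],[0,-0.005,0,0,0],[0,-0.001,0,0,0],[0,0.001,0,0,0],[0,0.003,0,0,0]]]' >/dev/null
python3 step.py -b 6 8 8 -y 0.0
```

```text
t 18.78 x -0.0001 y 0.0192 ycmd 0.0194 z 0.2706 yaw 7.01 pred 0.0081 {'band': (0.0252, [0.22, -0.58], 48)} M [-0.023  0.037  0.063] rp [1.8e+02 1.0e-02]
est th 0.0253 om 0.0288 k 8.25 d 0.025 sd [0.005 0.033 0.57  0.043] gap 0.05
TOOLY [0.051, 0.032, 0.017, 0.01, 0.007, 0.005] | th [-0.016 -0.032 -0.023 -0.015] y -0.005
```

```bash
python3 -m creep '[[[0,0.051,0,0,0],[0,0.032,0,0,0],[0,0.017,0,0,0],[0,0.01,0,0,0],[0,0.007,0,0,0],[0,0.005,0,0,0]]]' >/dev/null
python3 step.py -b 6 8 8 -y 0.0
```

```text
t 19.33 x 0.0000 y -0.0055 ycmd -0.0052 z 0.2707 yaw 6.98 pred -0.0180 {'band': (-0.0176, [0.29, -0.69], 48)} M [-0.077  0.015  0.009] rp [-1.8e+02 -1.0e-02]
est th -0.0135 om 0.0853 k 8.25 d 0.025 sd [0.005 0.033 0.577 0.043] gap 0.05
TOOLY [0.014, 0.009, 0.004, 0.002, 0.0, -0.002] | th [-0.02  -0.019 -0.013 -0.009] y -0.011
```

```bash
python3 -m creep '[[[0,0.014,0,0,0],[0,0.009,0,0,0],[0,0.004,0,0,0],[0,0.002,0,0,0],[0,0,0,0,0],[0,-0.002,0,0,0]]]' >/dev/null
python3 step.py -b 7 8 8 -y 0.0
```

```text
t 19.88 x -0.0000 y -0.0106 ycmd -0.0109 z 0.2707 yaw 7.00 pred -0.0084 {'band': (-0.0033, [0.25, -0.6], 49)} M [-0.062  0.007  0.011] rp [180.   0.]
est th -0.0021 om 0.0212 k 8.23 d 0.030 sd [0.005 0.033 0.581 0.043] gap 0.05
TOOLY [0.02, 0.01, 0.003, -0.0, -0.001, -0.003, -0.005] | th [-0.018 -0.02  -0.013 -0.006] y -0.015
```

```bash
python3 -m creep '[[[0,0.02,0,0,0],[0,0.01,0,0,0],[0,0.003,0,0,0],[0,0,0,0,0],[0,-0.001,0,0,0],[0,-0.003,0,0,0],[0,-0.005,0,0,0]]]' >/dev/null
python3 step.py -b 7 8 8 8 -y -0.396 -s .15
```

```text
t 20.52 x 0.0000 y -0.0153 ycmd -0.0154 z 0.2707 yaw 7.00 pred -0.0064 {'band': (0.0049, [0.32, -0.8], 48)} M [-0.067  0.043  0.008] rp [-180.   -0.]
est th 0.0055 om 0.0051 k 8.21 d 0.039 sd [0.005 0.035 0.587 0.043] gap 0.05
TOOLY [-0.083, -0.083, -0.083, -0.038, 0.016, 0.054, 0.083] | th [0.078 0.19  0.171 0.072] y 0.012
```

```bash
for w in "10 1 .3 1 .2 .08" "10 1 .3 1 .2 .12" "16 1 .2 1 .2 .12"; do python3 replan.py 7,8,8,8 -0.396 $w|head -8; done
```

```text
TOOLY [-0.03, -0.007, 0.001, 0.004, 0.006, 0.009, 0.016] [ 0.032  0.034  0.03   0.027  0.024  0.02   0.013  0.025  0.013  0.009
  0.007  0.005  0.002  0.    -0.003 -0.015  0.009 -0.007 -0.01  -0.012
 -0.013 -0.015 -0.016 -0.019 -0.031 -0.006 -0.019 -0.022 -0.022 -0.023
 -0.023 -0.023 -0.027 -0.051 -0.031] [-0.009 -0.008 -0.008 -0.009 -0.011 -0.012 -0.016 -0.016 -0.02  -0.024
 -0.028 -0.032 -0.036 -0.04  -0.045 -0.052 -0.052 -0.059 -0.065 -0.07
 -0.075 -0.079 -0.084 -0.09  -0.097 -0.097 -0.103 -0.108 -0.112 -0.116
 -0.12  -0.123 -0.127 -0.136 -0.136]
TOOLY [-0.053, -0.013, 0.0, 0.004, 0.008, 0.012, 0.022] [ 0.052  0.056  0.05   0.045  0.04   0.035  0.025  0.04   0.024  0.018
  0.014  0.01   0.007  0.003 -0.002 -0.02   0.016 -0.008 -0.013 -0.015
 -0.018 -0.02  -0.022 -0.026 -0.044 -0.007 -0.028 -0.031 -0.032 -0.033
 -0.033 -0.034 -0.039 -0.073 -0.045] [-0.005 -0.002 -0.002 -0.003 -0.005 -0.007 -0.012 -0.012 -0.018 -0.023
 -0.029 -0.035 -0.041 -0.047 -0.055 -0.065 -0.065 -0.076 -0.084 -0.091
 -0.098 -0.106 -0.113 -0.121 -0.132 -0.132 -0.141 -0.148 -0.154 -0.16
 -0.165 -0.171 -0.176 -0.189 -0.189]
TOOLY [-0.023, -0.003, 0.002, 0.004, 0.006, 0.008, 0.014] [ 0.026  0.026  0.023  0.021  0.018  0.016  0.01   0.02   0.01   0.007
  0.005  0.003  0.001 -0.    -0.003 -0.014  0.007 -0.007 -0.009 -0.01
 -0.012 -0.013 -0.014 -0.016 -0.027 -0.006 -0.017 -0.019 -0.019 -0.02
 -0.02  -0.02  -0.022 -0.045 -0.027] [-0.011 -0.01  -0.01  -0.011 -0.012 -0.014 -0.017 -0.017 -0.021 -0.024
 -0.027 -0.03  -0.034 -0.038 -0.042 -0.048 -0.048 -0.054 -0.059 -0.063
 -0.067 -0.071 -0.075 -0.08  -0.086 -0.086 -0.092 -0.096 -0.099 -0.103
 -0.106 -0.109 -0.112 -0.12  -0.12 ]
```

```bash
python3 replan.py 7,8,8,8 -0.396 10 1 .3 1 .2 .12|head -1
sed -i 's/wth=5.,wy=2./wth=7.,wy=1./' plan.py
python3 -m creep '[[[-0.01,-0.053,0,0,0],[-0.02,-0.013,0,0,0],[-0.03,0,0,0,0],[-0.03,0.004,0,0,0],[-0.03,0.008,0,0,0],[-0.03,0.012,0,0,0],[-0.02,0.022,0,0,0]]]' >/dev/null
python3 step.py -b 7 8 8 8 -y -0.396 -s .13
```

```text
TOOLY [-0.053, -0.013, 0.0, 0.004, 0.008, 0.012, 0.022] [ 0.052  0.056  0.05   0.045  0.04   0.035  0.025  0.04   0.024  0.018
t 21.15 x -0.0350 y -0.0117 ycmd -0.0113 z 0.2707 yaw 7.02 pred 0.0272 {'band': (0.004, [0.17, -0.44], 48)} M [-0.052  0.039 -0.018] rp [-1.8e+02  1.0e-02]
est th 0.0073 om 0.1090 k 8.14 d 0.021 sd [0.005 0.036 0.59  0.043] gap 0.05
TOOLY [-0.058, -0.014, 0.007, 0.015, 0.02, 0.028, 0.042] | th [0.065 0.068 0.053 0.025] y -0.02
```

```bash
python3 -m creep '[[[-0.02,-0.058,0,0,0],[-0.03,-0.014,0,0,0],[-0.03,0.007,0,0,0],[-0.03,0.015,0,0,0],[-0.03,0.02,0,0,0],[-0.03,0.028,0,0,0],[-0.02,0.042,0,0,0]]]' >/dev/null
python3 step.py -b 7 8 8 8 -y -0.396 -s .13
```

```text
t 21.78 x -0.0729 y -0.0200 ycmd -0.0197 z 0.2707 yaw 7.02 pred 0.0282 {'band': (0.0472, [0.14, -0.4], 45)} M [ 0.023  0.055 -0.013] rp [1.8e+02 1.0e-02]
est th 0.0580 om 0.3329 k 8.26 d 0.035 sd [0.005 0.036 0.578 0.044] gap 0.05
TOOLY [0.082, 0.062, 0.051, 0.05, 0.05, 0.053, 0.062] | th [ 0.014 -0.005 -0.007 -0.022] y -0.102
```

Now it is moving toward the fork; continue with the planned speed.

```bash
python3 -m creep '[[[-0.02,0.082,0,0,0],[-0.03,0.062,0,0,0],[-0.03,0.051,0,0,0],[-0.03,0.05,0,0,0],[-0.03,0.05,0,0,0],[-0.03,0.053,0,0,0],[-0.02,0.062,0,0,0]]]' >/dev/null
python3 step.py -b 7 8 8 8 -y -0.396 -s .13
```

```text
t 22.42 x -0.1109 y -0.1024 ycmd -0.1020 z 0.2707 yaw 7.01 pred -0.0147 {'band': (0.0019, [0.21, -0.56], 46)} M [-0.05  -0.015 -0.035] rp [-179.99   -0.  ]
est th 0.0238 om 0.5800 k 8.32 d 0.048 sd [0.005 0.035 0.579 0.044] gap 0.05
TOOLY [0.083, 0.083, 0.07, 0.063, 0.061, 0.061, 0.067] | th [-0.005 -0.033 -0.032 -0.041] y -0.2
```

```bash
python3 -m creep '[[[-0.02,0.083,0,0,0],[-0.025,0.083,0,0,0],[-0.025,0.07,0,0,0],[-0.02,0.063,0,0,0],[-0.015,0.061,0,0,0],[-0.01,0.061,0,0,0],[0,0.067,0,0,0]]]' >/dev/null
python3 step.py -b 6 8 8 8 -y -0.396 -s .13
```

```text
t 23.05 x -0.1337 y -0.2001 ycmd -0.2000 z 0.2708 yaw 7.00 pred -0.0329 {'band': (-0.0261, [0.13, -0.32], 44)} M [0.001 0.034 0.004] rp [-1.7999e+02 -1.0000e-02]
est th -0.0013 om 0.6354 k 8.30 d 0.054 sd [0.005 0.036 0.585 0.044] gap 0.05
TOOLY [0.083, 0.08, 0.065, 0.059, 0.058, 0.061] | th [-0.027 -0.047 -0.045 -0.019] y -0.282
```

```bash
python3 -m creep '[[[0,0.083,0,0,0],[0,0.08,0,0,0],[0,0.065,0,0,0],[0,0.059,0,0,0],[0,0.058,0,0,0],[0,0.061,0,0,0]]]' >/dev/null
python3 step.py -b 6 8 8 8 -y -0.396 -s .13
```

```text
t 23.60 x -0.1332 y -0.2812 ycmd -0.2813 z 0.2707 yaw 6.99 pred -0.0426 {'band': (-0.0322, [0.04, -0.09], 40)} M [-0.043  0.003 -0.001] rp [ 1.8e+02 -1.0e-02]
est th -0.0087 om 0.5997 k 8.25 d 0.063 sd [0.005 0.034 0.582 0.044] gap 0.05
TOOLY [0.083, 0.083, 0.066, 0.055, 0.051, 0.051] | th [-0.037 -0.064 -0.058 -0.032] y -0.359
```

```bash
python3 replan.py 6,8,8,8 -0.396 7 1 .3 1 .25 .13;  python3 replan.py 6,8,8,8 -0.396 4 3 .3 1 .25 .13
```

```text
TOOLY [0.098, 0.076, 0.059, 0.054, 0.056, 0.069] [-0.05  -0.064 -0.063 -0.06  -0.062 -0.078 -0.027 -0.046 -0.048 -0.045
 -0.042 -0.039 -0.037 -0.037 -0.043 -0.019 -0.026 -0.026 -0.024 -0.022
 -0.02  -0.018 -0.018 -0.02  -0.01  -0.013 -0.012 -0.011 -0.011 -0.01
 -0.009 -0.011 -0.019 -0.012] [-0.301 -0.316 -0.328 -0.339 -0.35  -0.364 -0.364 -0.375 -0.383 -0.39
 -0.396 -0.401 -0.406 -0.412 -0.418 -0.418 -0.423 -0.426 -0.429 -0.431
 -0.433 -0.435 -0.437 -0.44  -0.44  -0.442 -0.443 -0.444 -0.445 -0.446
 -0.447 -0.449 -0.452 -0.452]
TOOLY [0.104, 0.098, 0.069, 0.055, 0.055, 0.063] [-0.055 -0.087 -0.09  -0.085 -0.085 -0.095 -0.046 -0.063 -0.066 -0.063
 -0.057 -0.048 -0.04  -0.034 -0.03  -0.022 -0.019 -0.015 -0.012 -0.01
 -0.009 -0.007 -0.006 -0.004 -0.006 -0.004 -0.003 -0.002 -0.002 -0.001
 -0.001 -0.001 -0.002 -0.001] [-0.302 -0.322 -0.335 -0.347 -0.358 -0.37  -0.37  -0.381 -0.388 -0.394
 -0.397 -0.4   -0.402 -0.403 -0.404 -0.404 -0.404 -0.404 -0.403 -0.403
 -0.403 -0.402 -0.402 -0.401 -0.401 -0.4   -0.4   -0.4   -0.399 -0.399
 -0.399 -0.399 -0.399 -0.399]
```

Second plan is good (stops at -0.40 with little overshoot).

```bash
python3 -m creep '[[[0,0.104,0,0,0],[0,0.098,0,0,0],[0,0.069,0,0,0],[0,0.055,0,0,0],[0,0.055,0,0,0],[0,0.063,0,0,0]]]' >/dev/null
sed -i 's/wth=7.,wy=1./wth=4.,wy=3./' plan.py
python3 step.py -b 6 8 8 8 -y -0.396 -s .13 -v .25 -m 1 --pic f1.png
```

```text
t 24.15 x -0.1333 y -0.3698 ycmd -0.3700 z 0.2706 yaw 6.99 pred -0.0884 {'band': (-0.0873, [0.22, -0.47], 44), 'mask': (-0.0436, [-0.91, 2.24], 1180)} M [-0.026  0.012  0.056] rp [-1.8e+02  1.0e-02]
est th -0.0441 om 0.4216 k 8.24 d 0.064 sd [0.006 0.034 0.567 0.044] gap 0.1
TOOLY [0.069, 0.054, 0.032, 0.018, 0.012, 0.01] | th [-0.073 -0.081 -0.057 -0.035] y -0.409
```

View pics/f1.png

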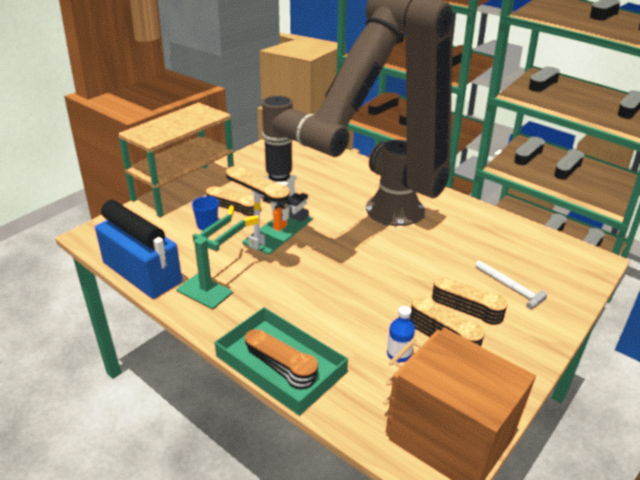

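```bash
python3 -m creep '[[[0,0.069,0,0,0],[0,0.054,0,0,0],[0,0.032,0,0,0],[0,0.018,0,0,0],[0,0.012,0,0,0],[0,0.01,0,0,0]]]' >/dev/null
python3 step.py -b 6 8 8 8 -y -0.396 -s .13 -v .25
```

```text
t 24.75 x -0.1330 y -0.4081 ycmd -0.4088 z 0.2706 yaw 6.99 pred -0.0482 {'band': (-0.0597, [0.15, -0.33], 38)} M [-0.05  0.01 -0.03] rp [-1.7999e+02  1.0000e-02]
est th -0.0531 om 0.1318 k 8.34 d 0.056 sd [0.005 0.034 0.538 0.044] gap 0.05
TOOLY [-0.039, -0.022, -0.007, -0.002, -0.001, -0.001] | th [-0.011  0.007  0.001 -0.002] y -0.394
```

```bash
python3 -m creep '[[[0,-0.039,0,0,0],[0,-0.022,0,0,0],[0,-0.007,0,0,0],[0,-0.002,0,0,0],[0,-0.001,0,0,0],[0,-0.001,0,0,0]]]' >/dev/null
python3 step.py -b 6 8 8 -y -0.396 -s .13 --pic f2.png
```

```text
t 25.30 x -0.1328 y -0.3935 ycmd -0.3937 z 0.2707 yaw 7.03 pred -0.0006 {'band': (-0.016, [0.02, -0.05], 37)} M [-0.005  0.016 -0.024] rp [ 1.8e+02 -1.0e-02]
est th -0.0180 om -0.0537 k 8.39 d 0.042 sd [0.005 0.033 0.541 0.045] gap 0.05
TOOLY [-0.063, -0.035, -0.01, 0.001, 0.005, 0.009] | th [0.033 0.041 0.017 0.007] y -0.375
```

```bash
python3 -m creep '[[[0,-0.063,0,0,0],[0,-0.035,0,0,0],[0,-0.01,0,0,0],[0,0.001,0,0,0],[0,0.005,0,0,0],[0,0.009,0,0,0]]]' >/dev/null
python3 step.py -b 5 8 8 -y -0.396 -s .13
```

```text
t 25.85 x -0.1328 y -0.3752 ycmd -0.3749 z 0.2707 yaw 7.02 pred 0.0075 {'band': (0.0199, [0.02, -0.07], 42)} M [-0.019  0.01  -0.015] rp [ 1.7999e+02 -1.0000e-02]
est th 0.0192 om 0.0261 k 8.44 d 0.055 sd [0.005 0.034 0.543 0.044] gap 0.05
TOOLY [0.046, 0.033, 0.016, 0.007, 0.004] | th [-0.018 -0.036 -0.024] y -0.397
```

```bash
python3 -m creep '[[[0,0.046,0,0,0],[0,0.033,0,0,0],[0,0.016,0,0,0],[0,0.007,0,0,0],[0,0.004,0,0,0]]]' >/dev/null
python3 step.py -b 8 8 8 -y -0.396 -s .13
```

```text
t 26.32 x -0.1331 y -0.3967 ycmd -0.3964 z 0.2705 yaw 6.94 pred -0.0235 {'band': (-0.0077, [0.01, -0.03], 42)} M [-0.061  0.076  0.009] rp [-1.7999e+02  2.0000e-02]
est th -0.0027 om 0.1207 k 8.50 d 0.071 sd [0.005 0.031 0.546 0.044] gap 0.05
TOOLY [0.073, 0.041, 0.013, 0.001, -0.003, -0.005, -0.009, -0.012] | th [-0.057 -0.065 -0.039 -0.02  -0.013] y -0.417
```

```bash
python3 - <<'E'
from bal import *
L=load();L['pend']=L['pend'][:4];save(L)
E
python3 -m creep '[[[0,0.073,0,0,0],[0,0.041,0,0,0],[0,0.013,0,0,0],[0,0.001,0,0,0]]]' >/dev/null
python3 step.py -b 8 8 8 -y -0.396 -s .13; python3 replan.py 8,8,8 -0.396 2 4 .3 .5 .25 .2
```

```text
t 26.70 x -0.1330 y -0.4222 ycmd -0.4223 z 0.2705 yaw 6.94 pred -0.0506 {'band': (-0.0419, [0.13, -0.31], 36)} M [-0.171  0.018  0.073] rp [-1.8e+02  1.0e-02]
est th -0.0352 om 0.1341 k 8.48 d 0.081 sd [0.005 0.029 0.55  0.043] gap 0.05
TOOLY [0.04, 0.013, -0.004, -0.009, -0.01, -0.012, -0.014, -0.017] | th [-0.061 -0.047 -0.025 -0.01  -0.007] y -0.42
TOOLY [0.083, -0.002, -0.022, -0.021, -0.019, -0.017, -0.016, -0.017] [-0.098 -0.077 -0.047 -0.026 -0.014 -0.006 -0.001  0.004 -0.008  0.003
  0.005  0.004  0.003  0.002  0.001  0.001  0.001 -0.004 -0.001 -0.001
 -0.001 -0.001 -0.001 -0.001 -0.001 -0.001 -0.001] [-0.439 -0.438 -0.434 -0.43  -0.426 -0.423 -0.42  -0.416 -0.416 -0.412
 -0.41  -0.408 -0.406 -0.405 -0.404 -0.403 -0.402 -0.402 -0.4   -0.4
 -0.399 -0.399 -0.398 -0.398 -0.398 -0.398 -0.398]
```

```bash
python3 -m creep '[[[0,0.083,0,0,0],[0,-0.002,0,0,0],[0,-0.022,0,0,0],[0.02,-0.021,0,0,0],[0.03,-0.019,0,0,0],[0.03,-0.017,0,0,0],[0.03,-0.016,0,0,0],[0.02,-0.017,0,0,0]]]' >/dev/null
python3 step.py -b 8 8 8 -y -0.396 -s .13; for w in "2 4 .3 .5 .25 .2" "1 6 .3 .4 .25 .2"; do python3 replan.py 8,8,8 -0.396 $w; done; python3 -c "
from bal import *;L=load();print(L['x'],L['y'])"
```

```text
t 27.42 x -0.1057 y -0.4149 ycmd -0.4160 z 0.2708 yaw 7.05 pred 0.0038 {'band': (-0.0391, [0.11, -0.26], 43)} M [-0.052 -0.025 -0.027] rp [ 1.7999e+02 -4.0000e-02]
est th -0.0463 om -0.2060 k 8.69 d 0.047 sd [0.005 0.037 0.546 0.044] gap 0.05
TOOLY [-0.083, -0.083, -0.083, -0.083, -0.041, -0.009, 0.009, 0.02] | th [0.01  0.089 0.116 0.06  0.03 ] y -0.344
TOOLY [-0.104, -0.104, -0.104, -0.085, -0.002, 0.025, 0.029, 0.031] [ 0.028  0.085  0.134  0.163  0.121  0.072  0.037  0.01   0.018 -0.012
 -0.022 -0.024 -0.024 -0.023 -0.022 -0.021 -0.022 -0.011 -0.016 -0.017
 -0.015 -0.013 -0.012 -0.011 -0.01  -0.009 -0.006] [-0.394 -0.373 -0.352 -0.335 -0.335 -0.34  -0.346 -0.352 -0.352 -0.36
 -0.366 -0.37  -0.373 -0.376 -0.378 -0.381 -0.383 -0.383 -0.386 -0.388
 -0.389 -0.39  -0.391 -0.391 -0.392 -0.392 -0.392]
TOOLY [-0.104, -0.104, -0.104, -0.104, -0.002, 0.038, 0.037, 0.034] [ 0.028  0.085  0.134  0.179  0.134  0.072  0.031  0.004  0.015 -0.022
 -0.029 -0.028 -0.027 -0.025 -0.024 -0.022 -0.021 -0.011 -0.018 -0.017
 -0.016 -0.015 -0.014 -0.013 -0.012 -0.01  -0.008] [-0.394 -0.373 -0.352 -0.332 -0.331 -0.339 -0.346 -0.353 -0.353 -0.364
 -0.369 -0.372 -0.376 -0.378 -0.381 -0.383 -0.385 -0.385 -0.387 -0.389
 -0.39  -0.391 -0.391 -0.392 -0.392 -0.392 -0.392]
[-0.046330666276182944, -0.20599499327666634, 8.685642281536653, 0.04740898023355944] -0.4149443547593462
```

```bash
python3 - <<'E'
from bal import *
L=load();L['pend']=[.2,.2,.2,.2,.0984];save(L)
E
python3 -m creep '[[[-0.03,-0.083,0,0,0],[-0.03,-0.083,0,0,0],[-0.03,-0.083,0,0,0],[-0.03,-0.083,0,0,0],[-0.01,-0.041,0,0,0]]]' >/dev/null
python3 step.py -b 5 8 8 -y -0.396 -s .2 -v .25; python3 replan.py 5,8,8 -0.396 2 4 .3 .5 .25 .2;python3 replan.py 5,8,8 -0.396 3 3 .3 2 .25 .2
```

```text
t 27.88 x -0.1340 y -0.3397 ycmd -0.3401 z 0.2705 yaw 7.01 pred 0.1133 {'band': (0.1139, [0.08, -0.34], 44)} M [-0.014  0.128  0.091] rp [-1.7997e+02  4.0000e-02]
est th 0.0965 om -0.4055 k 8.69 d 0.048 sd [0.005 0.033 0.55  0.044] gap 0.05
TOOLY [-0.027, 0.001, 0.021, 0.027, 0.028] | th [ 0.093  0.042 -0.002] y -0.349
TOOLY [-0.104, 0.016, 0.068, 0.055, 0.039] [ 0.16   0.113  0.038 -0.006 -0.025 -0.003 -0.026 -0.031 -0.03  -0.028
 -0.026 -0.024 -0.022 -0.022 -0.011 -0.016 -0.016 -0.014 -0.013 -0.011
 -0.01  -0.009 -0.008 -0.005] [-0.319 -0.322 -0.336 -0.347 -0.354 -0.354 -0.363 -0.368 -0.372 -0.375
 -0.378 -0.38  -0.382 -0.385 -0.385 -0.387 -0.389 -0.39  -0.39  -0.391
 -0.392 -0.392 -0.393 -0.393]
TOOLY [-0.02, -0.006, 0.013, 0.024, 0.029] [ 0.087  0.072  0.049  0.024  0.003  0.014 -0.005 -0.015 -0.02  -0.022
 -0.023 -0.023 -0.023 -0.024 -0.011 -0.015 -0.017 -0.016 -0.015 -0.013
 -0.013 -0.012 -0.013 -0.008] [-0.336 -0.335 -0.337 -0.342 -0.348 -0.348 -0.354 -0.359 -0.364 -0.367
 -0.371 -0.374 -0.377 -0.38  -0.38  -0.383 -0.385 -0.386 -0.388 -0.389
 -0.39  -0.391 -0.392 -0.392]
```

```bash
python3 -m creep '[[[0,-0.02,0,0,0],[0,-0.006,0,0,0],[0,0.013,0,0,0],[0,0.024,0,0,0],[0,0.029,0,0,0]]]' >/dev/null
python3 step.py -b 6 8 8 -y -0.396 -s .2 -v .25; python3 replan.py 6,8,8 -0.396 2 4 .3 .7 .25 .2
```

```text
t 28.35 x -0.1327 y -0.3497 ycmd -0.3477 z 0.2706 yaw 7.01 pred 0.0056 {'band': (-0.0227, [0.15, -0.39], 44)} M [-0.065  0.006  0.004] rp [179.99   0.  ]
est th -0.0223 om 0.0547 k 8.32 d 0.017 sd [0.005 0.032 0.506 0.043] gap 0.05
TOOLY [-0.102, -0.036, 0.01, 0.023, 0.027, 0.032] | th [0.069 0.062 0.016 0.005] y -0.341
TOOLY [-0.104, -0.078, 0.017, 0.042, 0.042, 0.043] [ 0.071  0.124  0.087  0.043  0.011 -0.013  0.009 -0.021 -0.031 -0.031
 -0.03  -0.027 -0.025 -0.024 -0.024 -0.011 -0.017 -0.017 -0.016 -0.014
 -0.013 -0.011 -0.01  -0.008 -0.005] [-0.329 -0.313 -0.317 -0.325 -0.334 -0.342 -0.342 -0.352 -0.359 -0.364
 -0.368 -0.371 -0.375 -0.377 -0.38  -0.38  -0.384 -0.386 -0.387 -0.388
 -0.389 -0.39  -0.391 -0.391 -0.391]
```

```bash
python3 -m creep '[[[0,-0.104,0,0,0],[0,-0.078,0,0,0],[0,0.017,0,0,0],[0,0.042,0,0,0],[0,0.042,0,0,0],[0,0.043,0,0,0]]]' >/dev/null
python3 step.py -b 6 8 -y -0.396 -s .2 -v .25; python3 replan.py 6,8 -0.398 1.5 6 .2 .7 .25 .3;python3 replan.py 7,8 -0.398 2 6 .2 .7 .25 .3
```

```text
t 28.90 x -0.1328 y -0.3427 ycmd -0.3421 z 0.2707 yaw 6.99 pred -0.0099 {'band': (-0.0135, [0.14, -0.37], 45)} M [-0.027  0.006 -0.017] rp [179.99  -0.  ]
est th -0.0079 om 0.2126 k 8.29 d 0.013 sd [0.005 0.033 0.493 0.042] gap 0.05
TOOLY [0.001, 0.025, 0.034, 0.029, 0.024, 0.022] | th [ 0.007 -0.017 -0.027 -0.019] y -0.37
TOOLY [-0.052, 0.065, 0.061, 0.034, 0.022, 0.021] [ 0.053  0.    -0.037 -0.042 -0.039 -0.037 -0.016 -0.028 -0.029 -0.026
 -0.024 -0.022 -0.021 -0.018 -0.013 -0.01 ] [-0.332 -0.345 -0.358 -0.364 -0.369 -0.373 -0.373 -0.378 -0.382 -0.384
 -0.386 -0.387 -0.389 -0.389 -0.389 -0.389]
TOOLY [-0.051, 0.063, 0.059, 0.033, 0.022, 0.019, 0.02] [ 0.052  0.002 -0.033 -0.039 -0.036 -0.033 -0.032 -0.014 -0.024 -0.025
 -0.023 -0.02  -0.019 -0.017 -0.015 -0.011 -0.008] [-0.332 -0.345 -0.357 -0.363 -0.368 -0.372 -0.376 -0.376 -0.38  -0.383
 -0.385 -0.387 -0.388 -0.39  -0.39  -0.39  -0.39 ]
```

```bash
python3 -m creep '[[[0,-0.051,0,0,0],[0,0.063,0,0,0],[0.02,0.059,0,0,0],[0.03,0.033,0,0,0],[0.04,0.022,0,0,0],[0.04,0.019,0,0,0],[0.03,0.02,0,0,0]]]' >/dev/null
python3 step.py -b 8 8 -y -0.397 -s .2 -v .25; python3 replan.py 8,8 -0.398 3 10 .2 .7 .25 .4
```

```text
t 29.53 x -0.0997 y -0.3748 ycmd -0.3757 z 0.2706 yaw 6.98 pred -0.0311 {'band': (-0.0514, [0.05, -0.12], 52)} M [-0.032 -0.071 -0.002] rp [ 1.7999e+02 -2.0000e-02]
est th -0.0447 om 0.1544 k 8.26 d -0.004 sd [0.005 0.036 0.501 0.043] gap 0.05
TOOLY [-0.07, -0.029, 0.0, 0.01, 0.013, 0.014, 0.015, 0.017] | th [ 0.026  0.037  0.014 -0.002 -0.004] y -0.369
TOOLY [-0.104, -0.042, 0.023, 0.03, 0.026, 0.022, 0.02, 0.019] [ 0.056  0.081  0.048  0.02   0.002 -0.008 -0.014 -0.018 -0.004 -0.021
 -0.022 -0.02  -0.019 -0.018 -0.017 -0.016 -0.011 -0.008] [-0.354 -0.346 -0.35  -0.356 -0.361 -0.366 -0.37  -0.373 -0.373 -0.379
 -0.382 -0.384 -0.386 -0.387 -0.389 -0.39  -0.389 -0.389]
```

```bash
python3 -m creep '[[[-0.07,-0.104,0,0,0],[-0.07,-0.042,0,0,0],[-0.02,0.023,0,0,0],[0,0.03,0,0,0],[0.02,0.026,0,0,0],[0.04,0.022,0,0,0],[0.04,0.02,0,0,0],[0.04,0.019,0,0,0]]]' >/dev/null
python3 step.py -b 8 8 -y -0.397 -s .2 -v .25; for w in "1.5 12 .2 .5 .25 .5" "1 20 .1 .3 .25 1"; do python3 replan.py 8,8 -0.398 $w; done
python3 - <<'E'
from plan import *
L=load();x=L['x']
# open-loop entry: reach -0.396 by row 5, then hold there for 16 rows (no gap)
for wth,wdv in((2,.3),(1,.3)):
    v,o,y=plan(*x[:2],L['y'],x[2],x[3],[20],lambda t:-.396,vmax=.25,wth=wth,wy=12,wv=.1,wdv=wdv,gap=0)
    print((-v*DT/.2).round(3).tolist());print('th',o[:,0].round(3));print('y',y.round(3));print('post at prongs',(y-.1*o[:,0]).round(3))
for v0 in (.06,.08,.1,.12):
    S=[(DT,-v0)]*6+[(DT,-v0/2),(DT,0)]+[(DT,0)]*8;o=sim(*x[:2],0,S,x[2],x[3]);y=L['y']+np.cumsum([a*b for a,b in S]);print(v0,'th',o[:,0].round(3),'y',y[:8].round(3))
E
```

```text
t 30.25 x -0.1033 y -0.3740 ycmd -0.3736 z 0.2706 yaw 6.98 pred -0.0187 {'band': (-0.0186, [0.07, -0.18], 48)} M [-0.092 -0.054  0.046] rp [ 1.7999e+02 -3.0000e-02]
est th -0.0133 om 0.1443 k 8.26 d -0.004 sd [0.005 0.037 0.511 0.043] gap 0.05
TOOLY [0.002, 0.01, 0.011, 0.01, 0.009, 0.009, 0.008, 0.008] | th [-0.005 -0.008 -0.009 -0.01  -0.006] y -0.388
TOOLY [-0.003, 0.014, 0.014, 0.012, 0.011, 0.009, 0.008, 0.007] [-0.001 -0.006 -0.01  -0.012 -0.013 -0.013 -0.012 -0.012 -0.005 -0.012
 -0.012 -0.011 -0.01  -0.01  -0.01  -0.011 -0.008 -0.008] [-0.373 -0.376 -0.379 -0.382 -0.384 -0.386 -0.387 -0.389 -0.389 -0.391
 -0.392 -0.393 -0.393 -0.394 -0.395 -0.395 -0.395 -0.395]
TOOLY [0.014, 0.014, 0.012, 0.01, 0.009, 0.008, 0.007, 0.005] [-0.015 -0.017 -0.018 -0.018 -0.018 -0.018 -0.018 -0.018 -0.013 -0.021
 -0.021 -0.022 -0.024 -0.026 -0.028 -0.031 -0.033 -0.037] [-0.377 -0.38  -0.382 -0.384 -0.386 -0.387 -0.389 -0.39  -0.39  -0.392
 -0.393 -0.394 -0.394 -0.395 -0.395 -0.395 -0.395 -0.395]
[0.064, 0.008, 0.005, 0.004, 0.004, 0.003, 0.003, 0.002, 0.002, 0.002, 0.002, 0.001, 0.001, 0.001, 0.0
[... 1100 characters left out ...]
 -0.053 -0.063 -0.074 -0.075 -0.068 -0.067 -0.07
 -0.075 -0.083 -0.093 -0.106 -0.12  -0.138] y [-0.379 -0.384 -0.389 -0.394 -0.399 -0.404 -0.407 -0.407]
0.08 th [-0.032 -0.048 -0.062 -0.076 -0.091 -0.107 -0.109 -0.103 -0.103 -0.108
 -0.118 -0.131 -0.148 -0.168 -0.191 -0.219] y [-0.381 -0.387 -0.394 -0.401 -0.407 -0.414 -0.417 -0.417]
0.1 th [-0.039 -0.061 -0.08  -0.099 -0.119 -0.139 -0.144 -0.137 -0.139 -0.147
 -0.16  -0.179 -0.202 -0.23  -0.263 -0.3  ] y [-0.382 -0.391 -0.399 -0.407 -0.416 -0.424 -0.428 -0.428]
0.12 th [-0.046 -0.074 -0.098 -0.122 -0.146 -0.172 -0.179 -0.171 -0.174 -0.185
 -0.203 -0.227 -0.256 -0.292 -0.3   -0.3  ] y [-0.384 -0.394 -0.404 -0.414 -0.424 -0.434 -0.439 -0.439]
```

```bash
python3 -m creep '[[[0.02,0.012,0,0,0],[0.02,0.014,0,0,0],[0.02,0.013,0,0,0],[0.02,0.011,0,0,0],[0.03,0.01,0,0,0],[0.03,0.009,0,0,0],[0.03,0.007,0,0,0],[0.03,0.006,0,0,0]]]' | head -3
python3 -m creep '[[[0.045,0.005,0,0,0],[0.045,0.004,0,0,0],[0.045,0.003,0.01,0,0],[0.035,0.001,0.02,0,0],[0.01,0,0.03,0,0],[0,0,0.03,0,0],[0,0,0.03,0,0],[0,0,0.025,0,0]]]' | head -4
python3 -m creep '[[[0,0,0.02,0,0],[0,0,0.015,0,0],[0,0,0.01,0,0],[0,0,0.008,0,0],[0,0,0.004,0,0],[0,0,0,0,0],[0,0,0,0,0],[0,0,0,0,0]]]'
python3 -m creep '[[[0,0,0,0,1],[0,0,0,0,1],[0,0,0,0,1],[0,0,0,0,1],[0,0,0,0,1],[0,0,0,0,1],[0,0,0,0,1],[0,0,0,0,1]]]'
python3 -m creep '[[[0,0,0,0,1],[0,0,0,0,1],[0,0,-0.02,0,1],[0,0,-0.06,0,1],[0,0,-0.1,0,1],[0,0,-0.15,0,1],[0,0,-0.15,0,1],[0,0,-0.15,0,1]]]'
python3 -m creep '[[[0,0,-0.15,0,1],[0,0,-0.1,0,1],[0,0,0,0,1],[0,0,0,0,1]]]' | head -4
python3 - <<'E'
from h import *
S=[snapshot('scene'),snapshot('top')]
cv2.imwrite('pics/end.png',np.hstack([cv2.resize(S[0]['frame'][150:330,160:400,::-1],(400,300)),cv2.resize(S[1]['frame'][110:290,300:540,::-1],(400,300))]))
for q in('neck','hinge','sole'):
    r=[nets.landmark_of(s,q) for s in S];print(q,[x[0]['uv'] if x else None for x in r],tri(ray(S[0],r[0][0]['uv']),ray(S[1],r[1][0]['uv'])) if r[0] and r[1] else '')
E
```

```text
clock: 30.97
tool_pos: [0.5126, -0.2135, 0.2707]
orientation: [180.0, -0.0, 7.0]
clock: 31.63
tool_pos: [0.5472, -0.2116, 0.2404]
orientation: [-180.0, 0.1, 7.0]
force: [-0.4, -0.8, -6.3]
clock: 32.3
tool_pos: [0.5479, -0.2118, 0.2308]
orientation: [180.0, -0.0, 7.0]
force: [-3.2, -0.0, 0.9]
opening: 0.0256
gripper_force: 30.0
clock: 32.97
tool_pos: [0.5479, -0.2117, 0.2303]
orientation: [180.0, -0.0, 7.0]
force: [0.2, 0.1, 0.4]
opening: 0.0736
gripper_force: 0.0
clock: 33.63
tool_pos: [0.5476, -0.2117, 0.3578]
orientation: [180.0, 0.0, 7.0]
force: [1.4, -0.2, -0.4]
opening: 0.0878
gripper_force: 0.0
clock: 33.97
tool_pos: [0.5479, -0.2117, 0.408]
orientation: [180.0, -0.2, 7.0]
force: [0.5, 0.8, -0.7]
neck [None, None] 
hinge [[230.7, 260.4], None] 
sole [[222.8, 203.7], [393.0, 175.3]] [ 0.67643433 -0.21814613  0.24745805]
```

View pics/end.png

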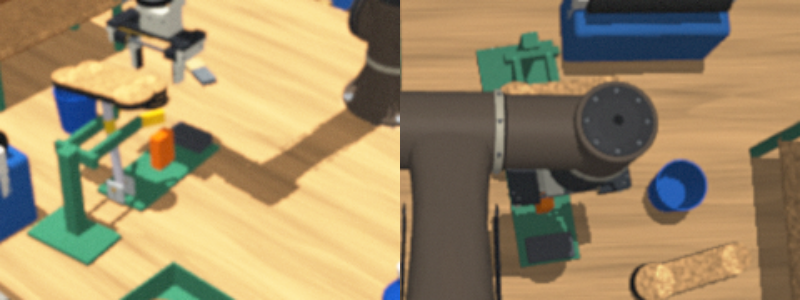

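The picture shows the stand flat on the bench with the post between the prongs (band at about (108,125) in the left crop). The gripper is clear above it, so I am handing the job in.

```bash
python3 -c "
from plant import workorder
print(workorder.close_job())"
```

```text
the job is handed in; nothing more can be done
None
```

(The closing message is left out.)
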